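# Put the fresh-lacquered plaques away in the dust cupboard

### The arm

A 6-joint arm with a two-finger parallel gripper is mounted at the origin on the work surface. World frame = base frame: x ahead of the robot, y to its left, z up, the work surface at z = 0. Lengths are in mm, angles in rad, forces in N, time in s.
With the tool pointing down it reaches from about 425 to 950 mm from the base axis. Payload 3.5 kg.
Tool frame: the origin (TCP) lies at the very end of the fingers, on their centre line; the grasp point (between the pads) lies 19 mm behind it (grip_point_offset is the distance from the TCP to the grasp point, in mm); z points along the fingers, y is the line along which they close (so a half turn about z gives the same grasp; the last joint's range is limited). The gripper opens to 85 mm and grips with 20 to 120 N. Pads are 22 mm wide; open, the fingers measure 114 mm over their backs; the gripper's body (76 mm by 85 mm) begins 54 mm behind the grasp point. The pads swing forward as they close: fully open they stand 13 mm farther back than shut.
Start: joints at [-1.422, 0.286, 1.577, -0, 1.279, -0.15], TCP at [198.726, -645.069, 231.325] pointing down, gripper open.
Joint ranges: [-2.77, 2.77], [-0.9, 2.22], [0.21, 2.48], [-1.53, 4.67], [0.24, 2.81], [-2.84, 2.84]. Speed limits (rad/s): [2.79, 2.79, 3.14, 3.14, 3.14, 3.14].

### API

Orientations are given as a unit quaternion [x, y, z, w].
In Python, from workcell import sense, camera, calibration, close_job, grip_point_offset gives the robot as it stands.
- The arm moves only by the tool apply_moves, never from a script. Its argument "moves" is a list of rows, each an object with "jaw": the opening, from 0 (shut) to 1 (fully open); "xyz": the shift along the tool's x, y, z in mm, a list of three; "spin": the turn about the tool's z in degrees. A call has 1 to 20 rows; each row is the pose to reach, as a shift and turn from the pose commanded when the call began, along the tool's axes at that moment; what a row does not reach only later rows make up. A row lasts 1/12 s, in which the tool goes at most 41.7 mm and 7.16 degrees, less where a joint would pass 70% of its speed; a pose out of reach is approached as far as the arm can. A call with a gripper value outside its range is refused whole. The fingers move at their own pace and stop on an object; "force" is the grip in N (left out, the last holds). Time passes only in rows, so rows that repeat a pose let the fingers close. It gives the time, the measured TCP pose, the force, the opening and the grip force at its end, in the units of the state.
- sense(): the state, without advancing time (a new reading comes with each control period).
- camera(name): name is "side" or "top"; returns (picture, depth): 400x640x3 uint8, red, green, blue; 400x640 float32, mm along the optical axis (not along the pixel's ray), 0 where there is no reading.
- calibration(name): a dict with "fx", "fy", "cx", "cy" (pixels), "distortion" ([k1, k2, p1, p2, k3] as OpenCV has them; the pictures are not rectified), "R" (3x3) and "t" (3): a world point X has camera coordinates R X + t. Camera axes: x right, y down, z forward; pixel columns grow to the right and rows downward; lengths in mm; the calibration is good to about 2 mm. A picture is of the moment at which its call begins. calibration takes no time and is no camera call.
- close_job(): hands the job in; it is judged then, once.
The state is a dict: "t": time; "q": joint angles; "qvel": joint speeds; "effort": joint torques, N m; "tcp_pos": TCP position; "eef_rot": TCP orientation; "force": force on the tool from outside, world axes, zero at the start; "ft_torque": the same for the moment, N m; "finger_gap": finger opening in mm; "gripper_force": force on a finger pad.
Only numpy, scipy, OpenCV 4.12 (cv2) and the standard library are available. Lean on these libraries where they do the work, as an engineer would, in place of code of your own. Each camera call takes 0.05 s, during which the arm holds its last target. There are 200 camera calls.

### The job

The white door plaques on the ledge have wet lacquer and must not be touched by the gripper: swing the little cupboard's door wide open, take the flat steel lifter from its cork mat, and with it slide under each plaque, lift it and set it down inside the cupboard on its own feet, all of them side by side on the cupboard floor. When every plaque is in, lay the lifter flat back on the cork mat and shut the door completely; leave the torch and the bulldog clamp where they are and never turn a plaque over.

Things in the scene. Friction and masses are not known exactly. Their poses are not given: they have to be found in the camera images.
- cupboard: low wooden cupboard, fixed, 140 deep (its x) x 300 wide (its y) x 114 mm high, with a clear plastic roof. Origin: centre of its underside. Its open front looks along its -x and is closed by the door. Inside it is 132 deep, 284 wide, 88 mm clear height; walls 8 mm, the floor 20 mm above the ledge. It has room for three plaques side by side along its y (centres 90 mm apart)
- cupboard_in (a point): centre of the cupboard's inner floor, axes as the cupboard's; the front opening lies at x = -66 mm from it, the back wall at +66 mm, the side walls at y = -142 and +142 mm
- door (a joint): angle of the cupboard door in rad: 0 shut, 1.9 fully open; the hinge is upright at the cupboard's -y front edge and the door swings out to the front, stays where it is left. Door 300 wide, 12 thick, top edge 112 mm above the ledge
- door_handle (a point): point on the door's handle, 82 mm above the ledge: an upright round steel bar of 14 mm diameter, from 36 to 108 mm above the ledge, its axis 35 mm out from the door's outer face, 272 mm from the hinge line. It moves with the door; its x axis is the normal of the door, pointing from the outer face inward (the bar stands on the -x side), y points away from the hinge
- door_hinge (a point): point on the door's upright hinge axis, 60 mm above the ledge
- mat: cork mat, fixed, 270 (x) x 120 (y) x 2 mm; origin at the centre of its underside
- lifter: flat steel lifter (spatula) with an upright wooden grip, 0.25 kg. Blade 200 long (its x) x 44 wide x 3 mm thick, flat; origin: centre of the blade's underside, front edge at x = +100 mm. The grip is an upright block 60 long (x) x 22 thick (y), from 3 to 75 mm above the blade's underside, centred at x = -62 mm; to be gripped across its 22 mm thickness from above
- lifter_grip (a point): point in the middle of the lifter's grip, 52 mm above the blade's underside, at x = -62 mm
- lifter_load (a point): point on top of the blade at x = +58 mm, above which the centre of a carried plaque should lie
- plaque1: square white plaque 80 x 80 x 5 mm, 0.1 kg, on four round metal stand-off feet 10 mm high and 9 mm in diameter at x, y = +-34 mm; the underside of the plate is 10 mm above what it stands on, 59 mm free between the feet from each side. Origin: centre at the level of the feet's soles, z up. Two or three plaques are present; an absent one is None
- plaque2: square white plaque 80 x 80 x 5 mm, 0.1 kg, on four round metal stand-off feet 10 mm high and 9 mm in diameter at x, y = +-34 mm; the underside of the plate is 10 mm above what it stands on, 59 mm free between the feet from each side. Origin: centre at the level of the feet's soles, z up. Two or three plaques are present; an absent one is None
- plaque3: square white plaque 80 x 80 x 5 mm, 0.1 kg, on four round metal stand-off feet 10 mm high and 9 mm in diameter at x, y = +-34 mm; the underside of the plate is 10 mm above what it stands on, 59 mm free between the feet from each side. Origin: centre at the level of the feet's soles, z up. Two or three plaques are present; an absent one is None
- torch: yellow plastic torch lying along its x, 145 long, 44 mm high; leave alone
- bulldog: chrome bulldog clamp lying flat, about 65 x 34 x 27 mm; leave alone
Not all that is in view belongs to the job. Leave any green look-alike of the plaque3 alone.

How it is judged (in metres and radians):
On the way, in this order (a step that is already met when the one before it is completed fails the run):
1. the cupboard door is swung wide open (1.3 rad or more) (value of joint door above 1.3 rad), for 0.2 s.
2. every plaque stands on its feet inside the cupboard, the lifter clear of them (x of plaque1 in the frame of cupboard_in between -0.03 and 0.03 m and y of plaque1 in the frame of cupboard_in between -0.11 and 0.11 m and z of plaque1 in the frame of cupboard_in between -0.005 and 0.005 m and angle between each of plaque1, plaque2, plaque3's own z axis and vertical below 0.08 rad and x of plaque2 in the frame of cupboard_in between -0.03 and 0.03 m and y of plaque2 in the frame of cupboard_in between -0.11 and 0.11 m and z of plaque2 in the frame of cupboard_in between -0.005 and 0.005 m and x of plaque3 in the frame of cupboard_in between -0.03 and 0.03 m and y of plaque3 in the frame of cupboard_in between -0.11 and 0.11 m and z of plaque3 in the frame of cupboard_in between -0.005 and 0.005 m and contact force between lifter and plaque1 below 0.05 N and contact force between lifter and plaque2 below 0.05 N and contact force between lifter and plaque3 below 0.05 N), for 0.3 s.
3. the door is shut (value of joint door below 0.06 rad), for 0.2 s.
At the end, for the whole second after the job is handed in: Every plaque stands level on its feet on the cupboard floor (centre within 30 mm of the floor's centre in depth and 110 mm sideways), the door is shut (under 0.06 rad), the lifter lies flat on the cork mat (its centre within 70 mm along and 50 mm across of the mat's centre), all at rest (x of plaque1 in the frame of cupboard_in between -0.03 and 0.03 m and y of plaque1 in the frame of cupboard_in between -0.11 and 0.11 m and z of plaque1 in the frame of cupboard_in between -0.005 and 0.005 m and angle between each of plaque1, plaque2, plaque3's own z axis and vertical below 0.08 rad and x of plaque2 in the frame of cupboard_in between -0.03 and 0.03 m and y of plaque2 in the frame of cupboard_in between -0.11 and 0.11 m and z of plaque2 in the frame of cupboard_in between -0.005 and 0.005 m and x of plaque3 in the frame of cupboard_in between -0.03 and 0.03 m and y of plaque3 in the frame of cupboard_in between -0.11 and 0.11 m and z of plaque3 in the frame of cupboard_in between -0.005 and 0.005 m and linear speed of each of plaque1, plaque2, plaque3, lifter below 0.02 m/s and value of joint door below 0.06 rad and x of lifter in the frame of mat between -0.07 and 0.07 m and y of lifter in the frame of mat between -0.05 and 0.05 m and z of lifter in the frame of mat below 0.006 m and angle between lifter's own z axis and vertical below 0.06 rad); the robot touches nothing.
It fails at once if the gripper or arm touches a plaque (contact force between any of plaque1, plaque2, plaque3 and the fingers above 0.5 N or contact force between any of plaque1, plaque2, plaque3 and the arm above 0.5 N).
It fails at once if a plaque is turned over (angle between any of plaque1, plaque2, plaque3's own z axis and vertical above 1.2 rad).
It fails at once if the torch or the bulldog clamp is shifted by more than 30 mm (distance of any of torch, bulldog from where it was at the start of the episode above 0.03 m).
Of plaque1, plaque2, plaque3 only 2 to 3 are there at a start; the rules pass over those that are not, and their reading is None.
At some moment in a run one of plaque1, plaque2, plaque3 may be knocked a few centimetres aside while the robot is not near it.
It also fails if it takes over 210 s, if anything falls off the work surface, if the arm or the gripper's body presses on something with over 40 N, if the wrist force passes 120 N, or if a joint passes its speed limit or range.

## Working session

There is one attempt and no reset: what is moved stays moved. The work goes in short steps, Python scripts to look and compute and a tool call to move; the robot and the scene stay as the last step left them, time stands still between calls to the robot, and variables do not carry over. Pictures are saved under pics/ and viewed, at most 14 in all, crops included, and the job is handed in when it is done.

Besides the shell and the picture viewer there is one more tool, called after "Call:" in YAML: its name, and indented under it one key for each argument. apply_moves: Moves the arm, as the interface text tells. Its arguments: {"type":"object","properties":{"moves":{"type":"array"},"force":{"type":"number"}},"required":["moves"]}

```bash
mkdir -p pics; cat > h.py <<'E'
import numpy as np, cv2, pickle
from workcell import sense, camera, calibration, close_job, grip_point_offset
def cal(n):
    c=calibration(n); K=np.array([[c['fx'],0,c['cx']],[0,c['fy'],c['cy']],[0,0,1]],float)
    return K,np.array(c['distortion'],float),np.array(c['R'],float),np.array(c['t'],float)
def ray(n,uv):
    K,d,R,t=cal(n); p=cv2.undistortPoints(np.array(uv,float).reshape(-1,1,2),K,d).reshape(-1,2)
    return -R.T@t, np.c_[p,np.ones(len(p))]@R
def onz(n,uv,z):
    o,d=ray(n,uv); return o+d*((z-o[2])/d[:,2])[:,None]
def cloud(n,D):
    h,w=D.shape; v,u=np.mgrid[:h,:w]; o,d=ray(n,np.c_[u.ravel(),v.ravel()])
    return (o+d*D.reshape(-1,1)).reshape(h,w,3)
def proj(n,X):
    K,d,R,t=cal(n); return cv2.projectPoints(np.array(X,float).reshape(-1,3),cv2.Rodrigues(R)[0],t,K,d)[0].reshape(-1,2)
def save(n,f):
    I,D=camera(n); cv2.imwrite('pics/'+f+'.png',I[:,:,::-1]); np.savez('pics/'+f,I=I,D=D); return I,D
E
python3 - <<'E'
from h import *
print(grip_point_offset if not callable(grip_point_offset) else grip_point_offset())
print(sense())
for n in('top','side'):
    save(n,n+'0'); K,d,R,t=cal(n); print(n,-R.T@t,R[2],K[0,0])
E
```

```text
18.700000000000003
{'t': 0.0, 'q': array([-1.42199989e+00,  2.87196777e-01,  1.57821039e+00, -1.78494147e-06,
        1.27860473e+00, -1.49987664e-01]), 'qvel': array([ 0.00047829,  0.00108238,  0.00033574, -0.0012757 , -0.00053754,
       -0.00201716]), 'effort': array([ 8.42873214e-04, -4.05981946e+01, -2.92624158e+01, -1.05967965e-04,
        5.72849429e-03, -1.33221383e-05]), 'tcp_pos': array([ 198.6268643 , -644.41019812,  229.90836438]), 'eef_rot': array([ 9.88860984e-01,  1.48837128e-01, -1.33864098e-07, -1.20962232e-03]), 'force': array([-0.09268189,  0.64569069, -0.76782485]), 'ft_torque': array([-0.07002048,  0.01195804,  0.06017574]), 'gripper_force': 0.0, 'finger_gap': 85.46891113906295}
top [ 435.82272387  -65.03848268 1106.3988132 ] [ 0.08485171  0.03284646 -0.99585205] 434.14305037330365
side [-124.37063636  936.74925081  822.11913575] [ 0.48300748 -0.69839924 -0.52814986] 455.7114027596474
```

View pics/top0.png

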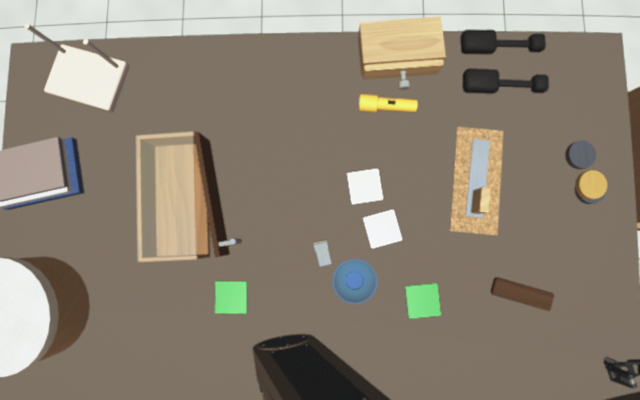

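View pics/side0.png

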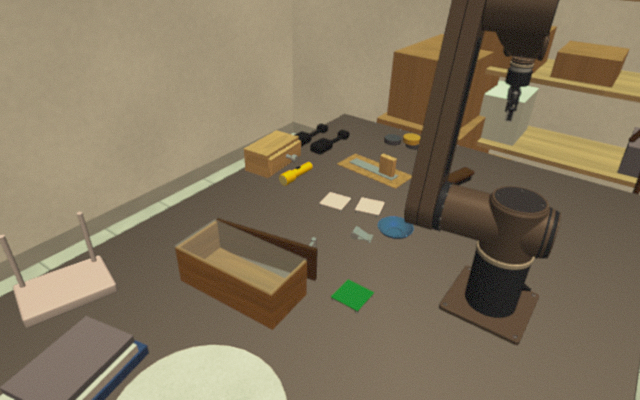

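The top view shows image up = +x and image right = -y.

| Thing | Position in the top view (px) |
|---|---|
| Cupboard | (170,197), open side facing right, handle (228,242) |
| White squares | (365,186), (382,229) |
| Green look-alikes, to be left alone | (231,297), (423,300) |
| Lifter on the cork mat | (480,180), grip (483,200) |
| Torch | (388,103) |
| Bulldog clamp | (322,253) |

The white router at (87,77) is not a plaque, and the wooden box at (402,45) is a decoy. Next I measure and make an enlarged crop to confirm.

```bash
cat > meas.py <<'E'
from h import *
def blobs(mask,amin):
    mask=cv2.morphologyEx(mask.astype(np.uint8),cv2.MORPH_OPEN,np.ones((3,3)))
    return [c for c in cv2.findContours(mask,0,1)[0] if cv2.contourArea(c)>amin]
def rect(n,c,z):
    P=onz(n,c.reshape(-1,2).astype(float),z)[:,:2]
    (x,y),(w,h),a=cv2.minAreaRect(P.astype(np.float32)); return np.round([x,y,w,h,a],1)
def whites(n,I,z,lo=185):
    m=(I.min(2)>lo); return [(np.round(c.reshape(-1,2).mean(0)),rect(n,c,z)) for c in blobs(m,60 if n=='side' else 300) if cv2.contourArea(c)<2500]
E
python3 - <<'E'
from meas import *
T=np.load('pics/top0.npz');S=np.load('pics/side0.npz')
C=cloud('top',T['D']);Cs=cloud('side',S['D'])
for n,d in(('top',T),('side',S)):
    for r in whites(n,d['I'],15,170): print(n,r)
hsv=cv2.cvtColor(T['I'],cv2.COLOR_RGB2HSV)
for (u,v) in [(365,186),(382,229),(480,155),(486,193),(480,208),(231,297),(355,281),(380,300),(388,103),(322,253),(228,242),(236,241),(198,133),(197,258),(140,137),(140,258),(212,180),(218,240),(180,200),(203,140),(222,252),(400,85)]:
    print((u,v),T['I'][v,u],hsv[v,u],np.round(C[v,u]))
I=T['I'][110:270,290:520]; cv2.imwrite('pics/crop1.png',cv2.resize(I,None,fx=3.4,fy=3.4,interpolation=2)[:,:,::-1])
I=T['I'][120:270,125:255]; cv2.imwrite('pics/crop2.png',cv2.resize(I,None,fx=4,fy=4,interpolation=2)[:,:,::-1])
E
```

```text
top (array([382., 229.]), array([ 452.9, -188.2,   81.5,   81.8,   15.1]))
top (array([364., 186.]), array([ 560.1, -145.1,   81.4,   81.5,    8.1]))
top (array([476., 178.]), array([ 580.7, -431.2,   42.2,  197.5,   82.2]))
side (array([369., 206.]), array([ 455.4, -184.3,   73.9,   70. ,   15. ]))
side (array([334., 201.]), array([ 562.5, -141.5,   71.6,   70.4,    8.4]))
side (array([526.,  93.]), array([  343. , -1665.2,    66.6,   269.7,    11.7]))
side (array([499.,  90.]), array([  493. , -1653.8,    90.9,   268. ,    11.2]))
(365, 186) [243 245 244] [ 75   2 245] [ 560. -147.   14.]
(382, 229) [243 245 246] [100   3 246] [ 452. -188.   13.]
(480, 155) [182 195 201] [ 99  24 201] [ 640. -443.    7.]
(486, 193) [230 209 157] [ 21  81 230] [ 535. -430.   77.]
(480, 208) [206 170 124] [ 17 101 206] [ 500. -415.   75.]
(231, 297) [130 227 137] [ 62 109 227] [282. 190.  16.]
(355, 281) [ 92 134 193] [108 133 193] [ 322. -120.    6.]
(380, 300) [128 115 103] [ 14  50 128] [ 274. -183.    1.]
(388, 103) [142 145  68] [ 31 135 145] [ 766. -205.   43.]
(322, 253) [182 195 193] [ 85  17 195] [392. -38.  16.]
(228, 242) [183 195 205] [104  27 205] [421. 178. 104.]
(236, 241) [95 94 92] [20  8 95] [423. 161.  98.]
(198, 133) [88 62 46] [ 11 122  88] [678. 253. 112.]
(197, 258) [127 106  84] [ 15  86 127] [384. 250. 106.]
(140, 137) [218 190 151] [ 17  78 218] [670. 394. 113.]
(140, 258) [217 193 156] [ 18  72 217] [383. 382. 117.]
(212, 180) [42 30 23] [ 11 115  42] [573. 234.  52.]
(218, 240) [45 32 26] [  9 108  45] [425. 205.  93.]
(180, 200) [207 185 151] [ 18  69 207] [519. 292. 113.]
(203, 140) [43 31 25] [ 10 107  43] [667. 249.  83.]
(222, 252) [43 31 24] [ 11 113  43] [397. 199.  78.]
(400, 85) [171 166 153] [ 22  27 171] [ 806. -233.   62.]
```

View pics/crop1.png

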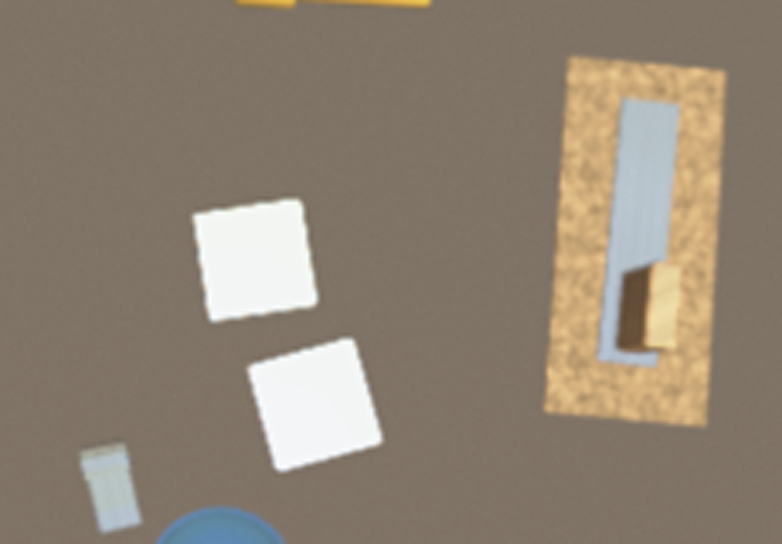

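View pics/crop2.png

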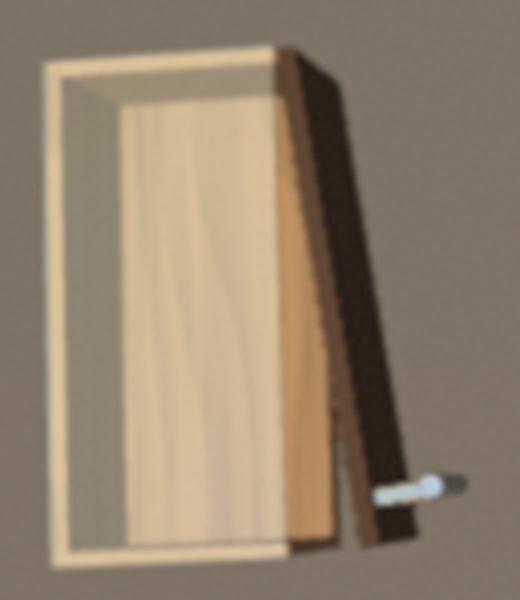

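Crop 1 confirms two white square plaques with the right shape and size, centred in the full view at (364,186) and (382,229). The lifter lies on the mat with its grip at the lower end. Crop 2 shows the clear-roofed cupboard with its door slightly ajar and the round handle bar's top at about (233,242).

```bash
python3 - <<'E'
from meas import *
def full(P,o,s): return np.array(P,float)/s+np.array(o)-0.5+0.5/s
def show(nm,P,z):
    W=onz('top',P,z)[:,:2]; print(nm,np.round(W,1).tolist(),'mean',np.round(W.mean(0),1)); return W
def ang(a,b): return np.round(np.degrees(np.arctan2(*(b-a)[::-1])),1)
W=show('cupb',full([(44,62),(275,47),(290,557),(53,568)],(125,120),4),114); print('back',ang(W[3],W[0]),'front',ang(W[2],W[1]),'dep',ang(W[1],W[0]),ang(W[2],W[3]))
show('handle',full([(432,487)],(125,120),4),108)
W=show('doortop',full([(277,50),(296,50),(380,540),(362,548)],(125,120),4),112);print(ang(W[2],W[1]))
W=show('griptop',full([(652,262),(680,264),(676,348),(645,346)],(290,110),3.4),77);print(ang(W[2],W[1]))
W=show('blade',full([(622,98),(679,103),(657,366),(597,361)],(290,110),3.4),5);print(ang(W[2],W[1]),ang(W[3],W[0]))
W=show('mat',full([(569,56),(726,70),(707,426),(545,411)],(290,110),3.4),2);print(ang(W[2],W[1]),ang(W[3],W[0]))
# side view : heights by two views
S=np.load('pics/side0.npz'); Cs=cloud('side',S['D'])
for nm,X in (('handle',[421,170,108]),('grip',[521,-424,77])): print(nm,proj('side',X).round())
I=S['I'][135:320,170:420]; cv2.imwrite('pics/crop3.png',cv2.resize(I,None,fx=3.2,fy=3.2,interpolation=2)[:,:,::-1])
E
```

```text
cupb [[674.4, 404.7], [681.2, 263.6], [382.1, 247.5], [374.7, 388.5]] mean [528.1 326.1]
back 3.1 front 3.1 dep 92.8 93.0
handle [[422.4, 166.5]] mean [422.4 166.5]
doortop [[679.9, 263.0], [679.7, 251.5], [392.0, 195.5], [387.4, 206.0]] mean [534.7 229. ]
11.0
griptop [[550.5, -419.1], [549.1, -438.8], [490.2, -433.9], [491.7, -412.2]] mean [ 520.4 -426. ]
-4.7
blade [[683.5, -425.6], [679.6, -468.9], [480.7, -445.1], [484.6, -400.3]] mean [ 582.1 -435. ]
-6.8 -7.3
mat [[716.8, -387.3], [705.8, -507.2], [436.0, -482.3], [447.7, -361.3]] mean [ 576.5 -434.5]
-5.3 -5.5
handle [[314. 239.]]
grip [[389. 157.]]
```

View pics/crop3.png

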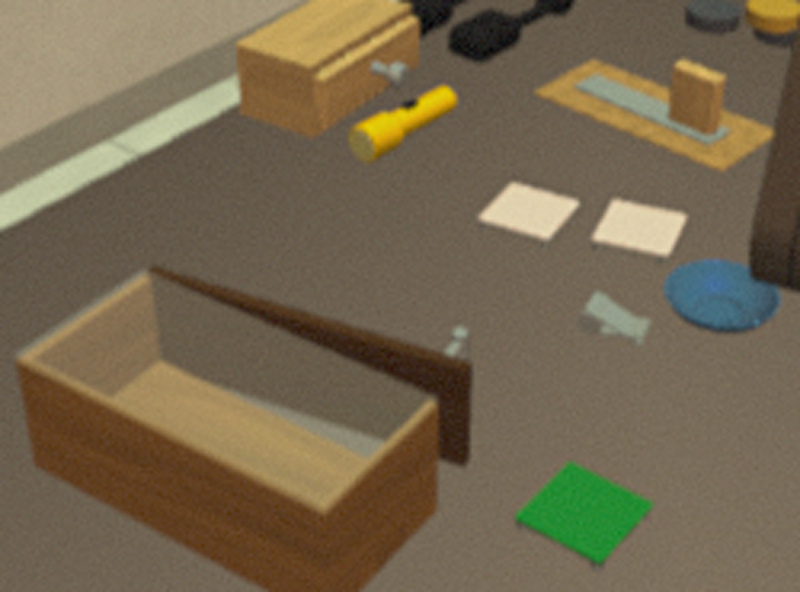

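Crop 3 (side view) shows the handle top at full-view (314,239) and the grip top at (388,156). These match the projections of the top-view fixes at 108 and 77 mm, so two views confirm the heights. Next is the approach to the handle.

```bash
cat > rel.py <<'E'
from h import *
from scipy.spatial.transform import Rotation as Ro
def pose():
    s=sense(); M=Ro.from_quat(s['eef_rot']).as_matrix(); return s['tcp_pos'],np.degrees(np.arctan2(M[1,0],M[0,0]))
def rel(T,p=None,y=None):
    p0,y0=pose(); p=p0 if p is None else p; y=y0 if y is None else y
    print('at',np.round(p,1),'yaw',round(y,1)); c,s=np.cos(np.radians(y)),np.sin(np.radians(y))
    for t in T:
        d=np.array(t[:3],float)-p; sp=-((t[3]-y+180)%360-180)
        print(t,'->',np.round([c*d[0]+s*d[1], s*d[0]-c*d[1], -d[2]],1).tolist(),'spin',round(sp,1))
E
python3 -c "
from rel import *
rel([(560,-250,232,60),(423,166,232,100.6)])"
```

```text
at [ 198.6 -644.5  230.1] yaw 17.1
(560, -250, 232, 60) -> [461.5, -270.6, -1.9] spin -42.9
(423, 166, 232, 100.6) -> [453.0, -708.5, -1.9] spin -83.5
```

Call:
apply_moves:
  moves:
    - {"xyz": [461,-271,-2],"spin": -43,"jaw": 1}
    - {"xyz": [461,-271,-2],"spin": -43,"jaw": 1}
    - {"xyz": [461,-271,-2],"spin": -43,"jaw": 1}
    - {"xyz": [461,-271,-2],"spin": -43,"jaw": 1}
    - {"xyz": [461,-271,-2],"spin": -43,"jaw": 1}
    - {"xyz": [461,-271,-2],"spin": -43,"jaw": 1}
    - {"xyz": [461,-271,-2],"spin": -43,"jaw": 1}
    - {"xyz": [461,-271,-2],"spin": -43,"jaw": 1}
    - {"xyz": [461,-271,-2],"spin": -43,"jaw": 1}
    - {"xyz": [461,-271,-2],"spin": -43,"jaw": 1}
    - {"xyz": [461,-271,-2],"spin": -43,"jaw": 1}
    - {"xyz": [461,-271,-2],"spin": -43,"jaw": 1}
    - {"xyz": [461,-271,-2],"spin": -43,"jaw": 1}
    - {"xyz": [461,-271,-2],"spin": -43,"jaw": 1}

```text
t: 1.27
tcp_pos: [562.5, -245.2, 232.8]
eef_rot: [0.864, 0.504, 0.001, -0.001]
force: [-0.1, -0.7, 0.4]
finger_gap: 85.3
gripper_force: 0.0
```

```bash
python3 -c "
from rel import *
rel([(423,166,160,100.6),(422.4,166.5,66,100.6)])"
```

```text
at [ 562.5 -245.2  232.8] yaw 60.5
(423, 166, 160, 100.6) -> [289.0, -324.1, 72.8] spin -40.1
(422.4, 166.5, 66, 100.6) -> [289.2, -324.9, 166.8] spin -40.1
```

Call:
apply_moves:
  moves:
    - {"xyz": [289,-324,20],"spin": -40,"jaw": 1}
    - {"xyz": [289,-324,20],"spin": -40,"jaw": 1}
    - {"xyz": [289,-324,20],"spin": -40,"jaw": 1}
    - {"xyz": [289,-324,20],"spin": -40,"jaw": 1}
    - {"xyz": [289,-324,20],"spin": -40,"jaw": 1}
    - {"xyz": [289,-324,20],"spin": -40,"jaw": 1}
    - {"xyz": [289,-324,20],"spin": -40,"jaw": 1}
    - {"xyz": [289,-324,20],"spin": -40,"jaw": 1}
    - {"xyz": [289,-324,20],"spin": -40,"jaw": 1}
    - {"xyz": [289,-324,20],"spin": -40,"jaw": 1}
    - {"xyz": [289,-324,20],"spin": -40,"jaw": 1}
    - {"xyz": [289,-324,20],"spin": -40,"jaw": 1}
    - {"xyz": [289,-324,20],"spin": -40,"jaw": 1}
    - {"xyz": [289,-324,55],"spin": -40,"jaw": 1}
    - {"xyz": [289,-324,90],"spin": -40,"jaw": 1}
    - {"xyz": [289,-324,115],"spin": -40,"jaw": 1}
    - {"xyz": [289,-324,140],"spin": -40,"jaw": 1}
    - {"xyz": [289,-324,160],"spin": -40,"jaw": 1}
    - {"xyz": [289,-324,167],"spin": -40,"jaw": 1}
    - {"xyz": [289,-324,167],"spin": -40,"jaw": 1}

```text
t: 2.93
tcp_pos: [421.4, 160.1, 64.4]
eef_rot: [0.643, 0.766, -0.002, -0.002]
force: [-1.2, 0.6, -0.1]
finger_gap: 85.7
gripper_force: 0.0
```

Call:
apply_moves:
  moves:
    - {"xyz": [0,0,0],"spin": 0,"jaw": 0}
    - {"xyz": [0,0,0],"spin": 0,"jaw": 0}
    - {"xyz": [0,0,0],"spin": 0,"jaw": 0}
    - {"xyz": [0,0,0],"spin": 0,"jaw": 0}
    - {"xyz": [0,0,0],"spin": 0,"jaw": 0}
    - {"xyz": [0,0,0],"spin": 0,"jaw": 0}
    - {"xyz": [0,0,0],"spin": 0,"jaw": 0}
    - {"xyz": [0,0,0],"spin": 0,"jaw": 0}
  force: 25

```text
t: 3.6
tcp_pos: [424.5, 162.1, 67.3]
eef_rot: [0.642, 0.767, 0.002, 0.002]
force: [4.7, 1.2, -2.6]
finger_gap: 13.2
gripper_force: 28.0
```

```bash
cat >> rel.py <<'E'
H=np.array([681.2,263.6]); R0=276.0; CL=183.1; OFF=np.degrees(np.arctan2(47,272))
def hand(th,z=66):
    a=np.radians(CL+th+OFF); return (round(H[0]+R0*np.cos(a),1),round(H[1]+R0*np.sin(a),1),z,CL+th-90)
E
python3 -c "
from rel import *
p,y=pose(); print(sense()['finger_gap'],sense()['force'])
v=p[:2]-H; print(np.hypot(*v),np.degrees(np.arctan2(v[1],v[0]))%360-CL-OFF)
rel([hand(t,p[2]) for t in range(9,100,5)])"
```

```text
13.220733593971456 [ 4.73801185  1.24842338 -2.56426054]
276.0797327981896 8.667783556835294
at [424.5 162.1  67.3] yaw 100.1
(np.float64(425.1), np.float64(160.6), np.float64(67.29283982593614), 102.1) -> [-1.6, 0.4, -0.0] spin -2.0
(np.float64(435.1), np.float64(138.7), np.float64(67.29283982593614), 107.1) -> [-24.9, 6.4, -0.0] spin -7.0
(np.float64(446.9), np.float64(117.7), np.float64(67.29283982593614), 112.1) -> [-47.6, 14.3, -0.0] spin -12.0
(np.float64(460.5), np.float64(97.9), np.float64(67.29283982593614), 117.1) -> [-69.5, 24.2, -0.0] spin -17.0
(np.float64(475.8), np.float64(79.3), np.float64(67.29283982593614), 122.1) -> [-90.5, 36.0, -0.0] spin -22.0
(np.float64(492.6), np.float64(62.1), np.float64(67.29283982593614), 127.1) -> [-110.4, 49.5, -0.0] spin -27.0
(np.float64(510.9), np.float64(46.4), np.float64(67.29283982593614), 132.1) -> [-129.1, 64.8, -0.0] spin -32.0
(np.float64(530.5), np.float64(32.4), np.float64(67.29283982593614), 137.1) -> [-146.3, 81.6, -0.0] spin -37.0
(np.float64(551.2), np.float64(20.1), np.float64(67.29283982593614), 142.1) -> [-162.0, 99.9,
[... 515 characters left out ...]
7.29283982593614), 167.10000000000002) -> [-213.8, 207.5, -0.0] spin -67.0
(np.float64(690.4), np.float64(-12.2), np.float64(67.29283982593614), 172.10000000000002) -> [-218.3, 231.2, -0.0] spin -72.0
(np.float64(714.4), np.float64(-10.4), np.float64(67.29283982593614), 177.10000000000002) -> [-220.7, 255.2, -0.0] spin -77.0
(np.float64(738.1), np.float64(-6.5), np.float64(67.29283982593614), 182.10000000000002) -> [-221.0, 279.2, -0.0] spin -82.0
(np.float64(761.5), np.float64(-0.5), np.float64(67.29283982593614), 187.10000000000002) -> [-219.2, 303.3, -0.0] spin -87.0
(np.float64(784.2), np.float64(7.5), np.float64(67.29283982593614), 192.10000000000002) -> [-215.3, 327.0, -0.0] spin -92.0
```

Call:
apply_moves:
  moves:
    - {"xyz": [-2,0,0],"spin": -2,"jaw": 0}
    - {"xyz": [-14,3,0],"spin": -4,"jaw": 0}
    - {"xyz": [-25,6,0],"spin": -7,"jaw": 0}
    - {"xyz": [-48,14,0],"spin": -12,"jaw": 0}
    - {"xyz": [-70,24,0],"spin": -17,"jaw": 0}
    - {"xyz": [-90,36,0],"spin": -22,"jaw": 0}
    - {"xyz": [-110,50,0],"spin": -27,"jaw": 0}
    - {"xyz": [-129,65,0],"spin": -32,"jaw": 0}
    - {"xyz": [-146,82,0],"spin": -37,"jaw": 0}
    - {"xyz": [-162,100,0],"spin": -42,"jaw": 0}
    - {"xyz": [-176,119,0],"spin": -47,"jaw": 0}
    - {"xyz": [-188,140,0],"spin": -52,"jaw": 0}
    - {"xyz": [-199,162,0],"spin": -57,"jaw": 0}
    - {"xyz": [-207,184,0],"spin": -62,"jaw": 0}
    - {"xyz": [-214,207,0],"spin": -67,"jaw": 0}
    - {"xyz": [-218,231,0],"spin": -72,"jaw": 0}
    - {"xyz": [-221,255,0],"spin": -77,"jaw": 0}
    - {"xyz": [-221,268,0],"spin": -80,"jaw": 0}
    - {"xyz": [-221,279,0],"spin": -82,"jaw": 0}
    - {"xyz": [-221,279,0],"spin": -82,"jaw": 0}

```text
t: 5.27
tcp_pos: [738.9, -9.5, 67.3]
eef_rot: [-0.019, 1.0, -0.002, 0.002]
force: [1.1, -6.8, 2.1]
finger_gap: 13.0
gripper_force: 28.3
```

```bash
python3 -c "
from rel import *
p,y=pose(); print(sense()['finger_gap'],sense()['force'])
v=p[:2]-H; print(p,y,np.hypot(*v),np.degrees(np.arctan2(v[1],v[0]))%360-CL-OFF)"
```

```text
13.025577966869692 [ 1.13169059 -6.76536834  2.12720304]
[738.92402836  -9.48237713  67.30758024] -177.7718898299383 279.1165493980297 89.03189399740499
```

Call:
apply_moves:
  moves:
    - {"xyz": [0,0,0],"spin": 0,"jaw": 1}
    - {"xyz": [0,0,0],"spin": 0,"jaw": 1}
    - {"xyz": [0,0,0],"spin": 0,"jaw": 1}
    - {"xyz": [0,0,0],"spin": 0,"jaw": 1}
    - {"xyz": [0,0,0],"spin": 0,"jaw": 1}
    - {"xyz": [0,0,-15],"spin": 0,"jaw": 1}
    - {"xyz": [0,0,-40],"spin": 0,"jaw": 1}
    - {"xyz": [0,0,-80],"spin": 0,"jaw": 1}
    - {"xyz": [0,0,-120],"spin": 7,"jaw": 1}
    - {"xyz": [0,0,-160],"spin": 14,"jaw": 1}
    - {"xyz": [60,120,-160],"spin": 90,"jaw": 1}
    - {"xyz": [60,120,-160],"spin": 90,"jaw": 1}
    - {"xyz": [60,120,-160],"spin": 90,"jaw": 1}
    - {"xyz": [60,120,-160],"spin": 90,"jaw": 1}
    - {"xyz": [60,120,-160],"spin": 90,"jaw": 1}
    - {"xyz": [60,120,-160],"spin": 90,"jaw": 1}
    - {"xyz": [60,120,-160],"spin": 90,"jaw": 1}
    - {"xyz": [60,120,-160],"spin": 90,"jaw": 1}
    - {"xyz": [60,120,-160],"spin": 90,"jaw": 1}
    - {"xyz": [60,120,-160],"spin": 90,"jaw": 1}

```text
t: 6.93
tcp_pos: [671.6, 111.0, 227.9]
eef_rot: [0.668, 0.744, 0.0, 0.0]
force: [0.1, 0.3, 0.4]
finger_gap: 85.6
gripper_force: 0.0
```

```bash
python3 -c "
from rel import *
rel([(520.5,-426.7,170,-7),(520.5,-426.7,35.5,-7)])"
```

```text
at [671.6 111.  227.9] yaw 96.2
(520.5, -426.7, 170, -7) -> [-518.4, -207.9, 57.9] spin 103.2
(520.5, -426.7, 35.5, -7) -> [-518.4, -207.9, 192.4] spin 103.2
```

Call:
apply_moves:
  moves:
    - {"xyz": [-518,-208,50],"spin": 103,"jaw": 1}
    - {"xyz": [-518,-208,50],"spin": 103,"jaw": 1}
    - {"xyz": [-518,-208,50],"spin": 103,"jaw": 1}
    - {"xyz": [-518,-208,50],"spin": 103,"jaw": 1}
    - {"xyz": [-518,-208,50],"spin": 103,"jaw": 1}
    - {"xyz": [-518,-208,50],"spin": 103,"jaw": 1}
    - {"xyz": [-518,-208,50],"spin": 103,"jaw": 1}
    - {"xyz": [-518,-208,50],"spin": 103,"jaw": 1}
    - {"xyz": [-518,-208,50],"spin": 103,"jaw": 1}
    - {"xyz": [-518,-208,50],"spin": 103,"jaw": 1}
    - {"xyz": [-518,-208,50],"spin": 103,"jaw": 1}
    - {"xyz": [-518,-208,50],"spin": 103,"jaw": 1}
    - {"xyz": [-518,-208,50],"spin": 103,"jaw": 1}
    - {"xyz": [-518,-208,50],"spin": 103,"jaw": 1}
    - {"xyz": [-518,-208,50],"spin": 103,"jaw": 1}
    - {"xyz": [-518,-208,50],"spin": 103,"jaw": 1}
    - {"xyz": [-518,-208,50],"spin": 103,"jaw": 1}
    - {"xyz": [-518,-208,50],"spin": 103,"jaw": 1}

```text
t: 8.43
tcp_pos: [524.1, -426.8, 177.2]
eef_rot: [0.998, -0.056, 0.0, 0.0]
force: [0.2, 0.2, -0.9]
finger_gap: 85.7
gripper_force: 0.0
```

```bash
python3 -c "
from rel import *
I,D=save('side','s1')
rel([(520.5,-426.7,35.5,-7)])"
```

```text
at [ 524.2 -426.6  177. ] yaw -6.4
(520.5, -426.7, 35.5, -7) -> [-3.6, 0.5, 141.5] spin 0.6
```

Call:
apply_moves:
  moves:
    - {"xyz": [-4,0,40],"spin": 1,"jaw": 1}
    - {"xyz": [-4,0,75],"spin": 1,"jaw": 1}
    - {"xyz": [-4,0,100],"spin": 1,"jaw": 1}
    - {"xyz": [-4,0,120],"spin": 1,"jaw": 1}
    - {"xyz": [-4,0,135],"spin": 1,"jaw": 1}
    - {"xyz": [-4,0,141],"spin": 1,"jaw": 1}
    - {"xyz": [-4,0,141],"spin": 1,"jaw": 1}
    - {"xyz": [-4,0,141],"spin": 1,"jaw": 0}
    - {"xyz": [-4,0,141],"spin": 1,"jaw": 0}
    - {"xyz": [-4,0,141],"spin": 1,"jaw": 0}
    - {"xyz": [-4,0,141],"spin": 1,"jaw": 0}
    - {"xyz": [-4,0,141],"spin": 1,"jaw": 0}
    - {"xyz": [-4,0,141],"spin": 1,"jaw": 0}
    - {"xyz": [-4,0,141],"spin": 1,"jaw": 0}
    - {"xyz": [-4,0,141],"spin": 1,"jaw": 0}
  force: 100

```text
t: 9.73
tcp_pos: [520.1, -427.4, 36.4]
eef_rot: [0.998, -0.065, 0.001, 0.0]
force: [1.2, 0.6, 4.5]
finger_gap: 20.8
gripper_force: 98.1
```

Call:
apply_moves:
  moves:
    - {"xyz": [0,0,-5],"spin": 0,"jaw": 0}
    - {"xyz": [0,0,-15],"spin": 0,"jaw": 0}
    - {"xyz": [0,0,-30],"spin": 0,"jaw": 0}
    - {"xyz": [0,0,-50],"spin": 0,"jaw": 0}
    - {"xyz": [0,0,-65],"spin": 0,"jaw": 0}
    - {"xyz": [0,0,-70],"spin": 0,"jaw": 0}
    - {"xyz": [0,0,-70],"spin": 0,"jaw": 0}
    - {"xyz": [0,0,-70],"spin": 0,"jaw": 0}

```text
t: 10.4
tcp_pos: [519.6, -427.0, 105.6]
eef_rot: [0.998, -0.065, 0.0, 0.0]
force: [0.3, 0.1, -2.7]
finger_gap: 21.0
gripper_force: 97.6
```

```bash
python3 -c "
from meas import *
from rel import pose
print(pose(),sense()['force'],sense()['ft_torque'])
I,D=save('top','t2'); I2,D2=save('side','s2')
a=I[110:270,200:540]; b=I2[130:300,210:440]
a=cv2.resize(a,None,fx=2.3,fy=2.3,interpolation=2); b=cv2.resize(b[:80,100:],(782,220*782//782*1),interpolation=2)
cv2.imwrite('pics/m2.png',np.vstack([a,b[:, :a.shape[1]]])[:,:,::-1])
for r in whites('top',I,15,170): print(r)
for r in whites('side',I2,15,170): print(r)
"
```

```text
(array([ 519.59062374, -426.95229948,  105.6083415 ]), np.float64(-7.497942723912246)) [ 0.28221127  0.11875736 -2.72434213] [0.02259889 0.08984536 0.01153849]
(array([382., 229.]), array([ 452.9, -188.2,   81.5,   81.8,   15.1]))
(array([364., 186.]), array([ 560.1, -145.1,   81.4,   81.6,    8.1]))
(array([489., 159.]), array([ 627.2, -461.8,   45.7,  134.2,   82.8]))
(array([ 88., 390.]), array([558. , 725.9,   7.1,  45.8,  11.9]))
(array([370., 206.]), array([ 454.9, -184.9,   75.3,   70.9,   15. ]))
(array([335., 201.]), array([ 562.1, -142.5,   72.7,   71.9,    8.5]))
(array([511.,  91.]), array([  424.7, -1663.4,   200. ,   274.1,     1.8]))
```

View pics/m2.png

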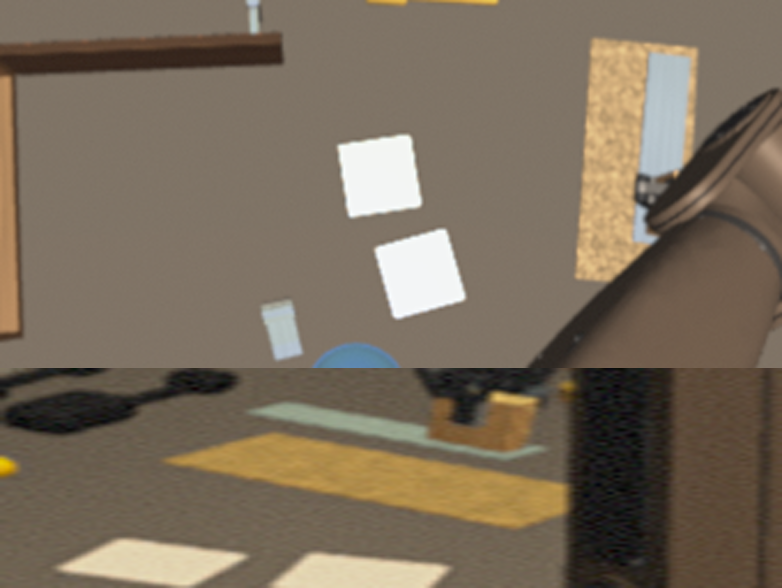

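The picture shows the door open, the lifter gripped and raised off the mat, and both plaques unmoved at crop (380,176) and (420,274). I now measure blade tilt and position relative to the TCP.

```bash
cat > blade.py <<'E'
from meas import *
from rel import pose
def blade(f,zb):
    d=np.load('pics/'+f+'.npz'); C=cloud('top',d['D']); p,y=pose(); c,s=np.cos(np.radians(y)),np.sin(np.radians(y))
    q=C-p; lx=q[...,0]*c+q[...,1]*s; ly=-q[...,0]*s+q[...,1]*c; m=(lx>20)&(lx<158)&(abs(ly)<18)&(abs(C[...,2]-zb)<12)
    A=np.c_[lx[m],ly[m],np.ones(m.sum())]; k=np.linalg.lstsq(A,C[...,2][m],rcond=None)[0]; print('plane slope x,y,z0',np.round(k,3),m.sum())
    hsv=cv2.cvtColor(d['I'],cv2.COLOR_RGB2HSV)
    m=(hsv[...,1]<50)&(d['I'].min(2)>120)&(lx>15)&(lx<190)&(abs(ly)<45)&(abs(C[...,2]-zb)<15)
    uv=np.argwhere(m)[:,::-1]; P=onz('top',uv,zb)-p; X=P[:,0]*c+P[:,1]*s; Y=-P[:,0]*s+P[:,1]*c
    print('front',np.percentile(X,[98,99.5]).round(1),'Y',np.percentile(Y,[1,99]).round(1)); 
    for a,b in((30,70),(70,110),(110,150)): print(np.median(Y[(X>a)&(X<b)]).round(2))
E
python3 -c "
from blade import *
blade('t2',74.2)"
```

```text
plane slope x,y,z0 [-6.0000e-03  1.0000e-03  7.5245e+01] 743
front [160.2 162.1] Y [-22.7  21.2]
1.03
-0.91
-0.39
```

```bash
cat >> rel.py <<'E'
U=lambda y:np.array([np.cos(np.radians(y)),np.sin(np.radians(y))])
def pl(c,yaw,back,z): q=np.array(c)-U(yaw)*(120+back); return (round(q[0],1),round(q[1],1),z,yaw)
CB=np.array([528.1,326.1]); CY=93.05
def slot(y,back,z): return pl(CB+y*U(CY+90),CY,back,z)
E
python3 -c "
from rel import *
rel([pl((561,-144),98.1,110,140)])"
```

```text
at [ 518.9 -426.2  103.9] yaw -7.5
(np.float64(593.4), np.float64(-371.7), 140, 98.1) -> [66.7, -63.8, -36.1] spin -105.6
```

```bash
cat > log.py <<'E'
# commanded bookkeeping: last row of each call
L=[(461,-271,-2,-43),(289,-324,167,-40),(-221,279,0,-82),(60,120,-160,90),(-518,-208,50,103),(-4,0,141,1),(0,0,-70,0)]
E
cat >> rel.py <<'E'
def cmd():
    from log import L
    p=np.array([198.726,-645.069,231.325]); y=np.degrees(-1.422+.15)+90
    for a,b,c,s in L:
        C,S=U(y); p=p+[C*a+S*b,S*a-C*b,-c]; y-=s
    return p,y
E
python3 -c "
from rel import *
import log
A=log.L[:]
for i in range(1,len(A)+1):
    log.L=A[:i]; p,y=cmd(); print(p.round(1),round(y,1))
print(pose())"
```

```text
[ 559.5 -250.4  233.3] 60.1
[422.6 161.6  66.3] 100.1
[736.1  -6.9  66.3] 182.1
[671.7 110.8 226.3] 92.1
[ 483.  -414.6  176.3] -10.9
[ 479.  -413.8   35.3] -11.9
[ 479.  -413.8  105.3] -11.9
(array([ 518.94058584, -426.24753401,  103.87359094]), np.float64(-7.499390467259639))
```

```bash
cat >> rel.py <<'E'
def avg(n=6):
    P=[]
    for _ in range(n): camera('top'); P.append(pose())
    p=np.mean([a for a,_ in P],0); y=np.mean([b for _,b in P]); print('std',np.std([a for a,_ in P],0).round(2),np.std([b for _,b in P]).round(2)); return p,y
E
python3 -c "
from rel import *
p,y=avg(6); rel([pl((561,-144),98.1,110,140)],p,y)"
```

```text
std [0.19 0.2  0.35] 0.0
at [ 519.2 -426.4  104. ] yaw -7.5
(np.float64(593.4), np.float64(-371.7), 140, 98.1) -> [66.5, -64.0, -36.0] spin -105.6
```

Call:
apply_moves:
  moves:
    - {"xyz": [0,0,-36],"spin": -7,"jaw": 0}
    - {"xyz": [5,-5,-36],"spin": -14,"jaw": 0}
    - {"xyz": [10,-10,-36],"spin": -21,"jaw": 0}
    - {"xyz": [15,-15,-36],"spin": -28,"jaw": 0}
    - {"xyz": [20,-20,-36],"spin": -35,"jaw": 0}
    - {"xyz": [26,-25,-36],"spin": -42,"jaw": 0}
    - {"xyz": [32,-31,-36],"spin": -49,"jaw": 0}
    - {"xyz": [40,-39,-36],"spin": -56,"jaw": 0}
    - {"xyz": [48,-46,-36],"spin": -63,"jaw": 0}
    - {"xyz": [56,-54,-36],"spin": -70,"jaw": 0}
    - {"xyz": [66,-64,-36],"spin": -77,"jaw": 0}
    - {"xyz": [66,-64,-36],"spin": -84,"jaw": 0}
    - {"xyz": [66,-64,-36],"spin": -91,"jaw": 0}
    - {"xyz": [66,-64,-36],"spin": -98,"jaw": 0}
    - {"xyz": [66,-64,-36],"spin": -105.6,"jaw": 0}
    - {"xyz": [66,-64,-36],"spin": -105.6,"jaw": 0}
    - {"xyz": [66,-64,-36],"spin": -105.6,"jaw": 0}
    - {"xyz": [66,-64,-36],"spin": -105.6,"jaw": 0}

```text
t: 12.3
tcp_pos: [593.5, -372.2, 141.2]
eef_rot: [0.656, 0.754, 0.0, -0.0]
force: [0.0, -0.1, -2.7]
finger_gap: 20.9
gripper_force: 98.1
```

```bash
python3 -c "
from rel import *
from meas import *
p,y=avg(4); I,D=camera('top')
for r in whites('top',I,15,170): print(r)
rel([pl((561,-144),98.1,100,38)],p,y)"
```

```text
std [0.01 0.01 0.04] 0.02
(array([382., 229.]), array([ 452.9, -188.2,   81.5,   81.8,   15.1]))
(array([364., 186.]), array([ 560.1, -145.1,   81.4,   81.5,    8.1]))
(array([427., 173.]), array([ 593.2, -302.4,   45.6,  148.4,    8.6]))
at [ 593.5 -372.2  141.3] yaw 98.0
(np.float64(592.0), np.float64(-361.8), 38, 98.1) -> [10.5, 0.0, 103.3] spin -0.1
```

Call:
apply_moves:
  moves:
    - {"xyz": [0,0,30],"spin": 0,"jaw": 0}
    - {"xyz": [0,0,60],"spin": 0,"jaw": 0}
    - {"xyz": [0,0,80],"spin": 0,"jaw": 0}
    - {"xyz": [0,0,95],"spin": 0,"jaw": 0}
    - {"xyz": [0,0,103],"spin": 0,"jaw": 0}
    - {"xyz": [0,0,103],"spin": 0,"jaw": 0}
    - {"xyz": [0,0,103],"spin": 0,"jaw": 0}
    - {"xyz": [0,0,103],"spin": 0,"jaw": 0}

```text
t: 13.22
tcp_pos: [594.4, -372.8, 39.7]
eef_rot: [0.655, 0.755, 0.0, 0.001]
force: [0.4, -0.0, -2.1]
finger_gap: 21.0
gripper_force: 98.2
```

```bash
python3 -c "
from rel import *
from blade import *
p,y=avg(4); save('top','t3');print(sense()['force'])
d=np.load('pics/t3.npz')
for r in whites('top',d['I'],5,150): print(r)
blade('t3',7)
rel([pl((561,-144),98.1,0,38)],p,y)"
```

```text
std [0.16 0.15 0.22] 0.0
[ 0.44374303 -0.31965855 -2.85953183]
(array([382., 228.]), array([ 453.6, -189.5,   84. ,   84. ,   15.5]))
(array([167., 226.]), array([460.2, 362.7, 149.6,  49.6,   8.4]))
(array([365., 186.]), array([ 562.2, -146.5,   84.1,   84. ,    8.4]))
(array([417., 178.]), array([ 580. , -281.9,   45.2,  137.6,    8.6]))
(array([189., 210.]), array([506.2, 308.6, 231. ,  31.6,   1.4]))
plane slope x,y,z0 [-2.000e-03 -5.000e-03  8.097e+00] 725
front [187.  188.4] Y [-23.2  25.5]
0.5
0.91
1.53
at [ 594.  -372.6   39.3] yaw 98.1
(np.float64(577.9), np.float64(-262.8), 38, 98.1) -> [111.0, -0.5, 1.3] spin -0.0
```

Call:
apply_moves:
  moves:
    - {"xyz": [0,0,2],"spin": 0,"jaw": 0}
    - {"xyz": [5,0,2],"spin": 0,"jaw": 0}
    - {"xyz": [15,0,2],"spin": 0,"jaw": 0}
    - {"xyz": [27,0,2],"spin": 0,"jaw": 0}
    - {"xyz": [39,0,2],"spin": 0,"jaw": 0}
    - {"xyz": [51,0,2],"spin": 0,"jaw": 0}
    - {"xyz": [63,0,2],"spin": 0,"jaw": 0}
    - {"xyz": [75,0,2],"spin": 0,"jaw": 0}
    - {"xyz": [87,0,2],"spin": 0,"jaw": 0}
    - {"xyz": [98,0,2],"spin": 0,"jaw": 0}
    - {"xyz": [106,0,2],"spin": 0,"jaw": 0}
    - {"xyz": [111,0,2],"spin": 0,"jaw": 0}
    - {"xyz": [111,0,2],"spin": 0,"jaw": 0}
    - {"xyz": [111,0,2],"spin": 0,"jaw": 0}

```text
t: 14.63
tcp_pos: [578.0, -262.3, 36.4]
eef_rot: [0.655, 0.755, -0.0, 0.0]
force: [-0.4, -0.7, -2.5]
finger_gap: 21.2
gripper_force: 98.4
```

```bash
python3 -c "
from rel import *
from meas import *
p,y=avg(3); I,D=camera('top');print(p,y,sense()['force'])
for r in whites('top',I,15,215): print(r)"
```

```text
std [0.03 0.11 0.04] 0.01
[ 578.03147311 -262.85422275   36.52107453] 98.07781906848311 [-0.68373776 -1.08785051 -2.6771376 ]
(array([365., 186.]), array([ 561. , -145.8,   79. ,   80.3,    8.4]))
(array([74., 32.]), array([987.1, 654.6, 197.9,  51.4,  89.7]))
(array([144.,  29.]), array([992.6, 444.4, 207.2,  41.8,  89.9]))
(array([222.,  26.]), array([993. , 230.5, 204.7,  41.1,  89.6]))
(array([621.,  43.]), array([ 914.7, -815.3,  153.4,  199.9,   89.3]))
(array([544.,  23.]), array([ 9.935e+02, -6.281e+02,  3.950e+01,  2.063e+02,  7.000e-01]))
(array([369.,  20.]), array([ 993. , -170.9,  147.8,   39.4,   89.4]))
(array([302.,  24.]), array([9.935e+02, 1.570e+01, 4.180e+01, 2.048e+02, 3.000e-01]))
(array([473.,  22.]), array([ 993.2, -436.1,   42. ,  162.4,    0. ]))
(array([612.,   7.]), array([1043.3, -819.6,   40.7,  160.7,    1.7]))
(array([543.,   6.]), array([ 1.0405e+03, -6.2800e+02,  3.7500e+01,  2.0810e+02,  1.0000e+00]))
(array([463.,   6.]), array([ 1.0399e+03, -4.1340e+02,  3.4400e+01,  2.0770e+02,  2.0000e-01]))
(array([382.,   6.]), array([1039.3, -199.6,  204.3,   37.2,   89.4]))
(array([301.,   7.]), array([1041.3,   16.2,  206.7,   40.3,   88.7]))
(array([222.,   8.]), array([1042.9,  230. ,  207.3,   49.3,   88. ]))
(array([144.,   9.]), array([1046.9,  445. ,  208.4,   58.8,   87.3]))
(array([71., 11.]), array([1054.8,  658.7,  206.9,   72.5,   88.5]))
(array([11., 40.]), array([960. , 813. , 297.6, 106.1,   6.1]))
```

Call:
apply_moves:
  moves:
    - {"xyz": [0,0,-2],"spin": 0,"jaw": 0}
    - {"xyz": [0,0,-5],"spin": 0,"jaw": 0}
    - {"xyz": [0,0,-9],"spin": 0,"jaw": 0}
    - {"xyz": [0,0,-15],"spin": 0,"jaw": 0}
    - {"xyz": [0,0,-23],"spin": 0,"jaw": 0}
    - {"xyz": [0,0,-31],"spin": 0,"jaw": 0}
    - {"xyz": [0,0,-36],"spin": 0,"jaw": 0}
    - {"xyz": [0,0,-38],"spin": 0,"jaw": 0}
    - {"xyz": [0,0,-38],"spin": 0,"jaw": 0}
    - {"xyz": [0,0,-38],"spin": 0,"jaw": 0}

```text
t: 15.67
tcp_pos: [577.8, -262.2, 74.4]
eef_rot: [0.655, 0.755, 0.0, 0.0]
force: [-0.0, -0.1, -3.5]
finger_gap: 20.9
gripper_force: 98.1
```

```bash
python3 -c "
from rel import *
from meas import *
p,y=avg(3); I,D=camera('top');print(p,y,sense()['force'],sense()['ft_torque'])
save('side','s4')
for r in whites('top',I,55,215)[:1]: print(r)
rel([slot(-65,160,75),slot(-65,0,75)],p,y)"
```

```text
std [0.06 0.03 0.14] 0.0
[ 577.46997634 -262.01632274   73.82407991] 98.1028880210219 [-0.46909217  0.29591138 -3.4927918 ] [-0.21452847 -0.06244281 -0.01460334]
(array([365., 184.]), array([ 559.9, -144.9,   78.5,   79.6,    8.5]))
at [ 577.5 -262.    73.8] yaw 98.1
(np.float64(607.9), np.float64(50.0), 75, 93.05) -> [304.6, 74.1, -1.2] spin 5.1
(np.float64(599.4), np.float64(209.7), 75, 93.05) -> [463.9, 88.2, -1.2] spin 5.1
```

Call:
apply_moves:
  moves:
    - {"xyz": [2,1,0],"spin": 0,"jaw": 0}
    - {"xyz": [9,2,0],"spin": 0.1,"jaw": 0}
    - {"xyz": [20,5,0],"spin": 0.3,"jaw": 0}
    - {"xyz": [36,9,0],"spin": 0.6,"jaw": 0}
    - {"xyz": [55,13,0],"spin": 0.9,"jaw": 0}
    - {"xyz": [76,18,0],"spin": 1.3,"jaw": 0}
    - {"xyz": [100,24,-1],"spin": 1.7,"jaw": 0}
    - {"xyz": [126,31,-1],"spin": 2.1,"jaw": 0}
    - {"xyz": [152,37,-1],"spin": 2.6,"jaw": 0}
    - {"xyz": [179,43,-1],"spin": 3,"jaw": 0}
    - {"xyz": [205,50,-1],"spin": 3.4,"jaw": 0}
    - {"xyz": [229,55,-1],"spin": 3.8,"jaw": 0}
    - {"xyz": [250,61,-1],"spin": 4.2,"jaw": 0}
    - {"xyz": [269,65,-1],"spin": 4.5,"jaw": 0}
    - {"xyz": [285,69,-1],"spin": 4.8,"jaw": 0}
    - {"xyz": [296,72,-1],"spin": 5,"jaw": 0}
    - {"xyz": [303,73,-1],"spin": 5.1,"jaw": 0}
    - {"xyz": [305,74,-1],"spin": 5.1,"jaw": 0}
    - {"xyz": [305,74,-1],"spin": 5.1,"jaw": 0}
    - {"xyz": [305,74,-1],"spin": 5.1,"jaw": 0}

```text
t: 17.58
tcp_pos: [608.1, 49.6, 75.3]
eef_rot: [0.688, 0.725, -0.0, 0.0]
force: [0.0, 0.5, -3.4]
finger_gap: 21.1
gripper_force: 98.0
```

```bash
python3 -c "
from rel import *
from meas import *
p,y=avg(3); I,D=save('top','t5');J,_=save('side','s5');print(sense()['force'])
print(whites('top',I,50,215)[:3],'expect',p[:2]+120*U(y))
a=cv2.resize(I[110:280,120:360],(640,453)); b=cv2.resize(J[150:330,160:420],(640,443))[:147*3]
cv2.imwrite('pics/m5.png',np.hstack([cv2.resize(a,(400,300)),cv2.resize(b,(400,300))])[:,:,::-1])
rel([slot(-65,0,75)],p,y)"
```

```text
std [0.02 0.06 0.03] 0.01
[ 0.01946628  0.47262306 -3.77132524]
[(array([382., 229.]), array([ 452.7, -184.6,   76.8,   77. ,   15.1])), (array([74., 32.]), array([969.4, 631.5, 191.6,  49.6,  89.7])), (array([144.,  29.]), array([974.7, 428. , 200.4,  40.3,  89.9]))] expect [601.96128334 169.1247789 ]
at [608.1  49.3  75.3] yaw 92.9
(np.float64(599.4), np.float64(209.7), 75, 93.05) -> [160.7, -0.5, 0.3] spin -0.1
```

View pics/m5.png

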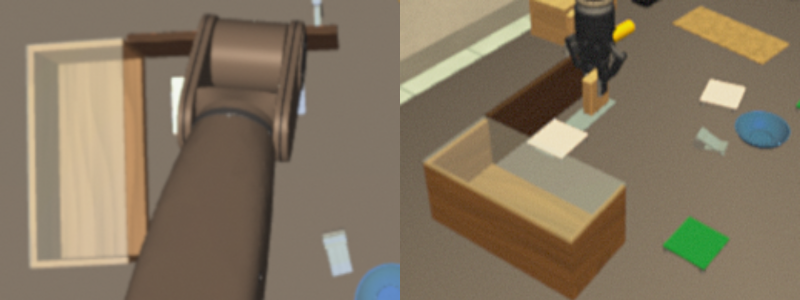

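Left half: the arm hides most of the plaque. Right half (side view): the plaque rests squarely on the blade at about (557,138), in front of the cupboard opening. I insert it now.

Call:
apply_moves:
  moves:
    - {"xyz": [2,0,0],"spin": 0,"jaw": 0}
    - {"xyz": [8,0,0],"spin": 0,"jaw": 0}
    - {"xyz": [18,0,0],"spin": 0,"jaw": 0}
    - {"xyz": [30,0,0],"spin": 0,"jaw": 0}
    - {"xyz": [46,0,0],"spin": 0,"jaw": 0}
    - {"xyz": [63,0,0],"spin": 0,"jaw": 0}
    - {"xyz": [80,0,0],"spin": 0,"jaw": 0}
    - {"xyz": [98,0,0],"spin": 0,"jaw": 0}
    - {"xyz": [115,0,0],"spin": 0,"jaw": 0}
    - {"xyz": [131,0,0],"spin": 0,"jaw": 0}
    - {"xyz": [143,0,0],"spin": 0,"jaw": 0}
    - {"xyz": [153,0,0],"spin": 0,"jaw": 0}
    - {"xyz": [159,0,0],"spin": 0,"jaw": 0}
    - {"xyz": [161,0,0],"spin": 0,"jaw": 0}
    - {"xyz": [161,0,0],"spin": 0,"jaw": 0}
    - {"xyz": [161,0,0],"spin": 0,"jaw": 0}
    - {"xyz": [161,0,2],"spin": 0,"jaw": 0}
    - {"xyz": [161,0,5],"spin": 0,"jaw": 0}
    - {"xyz": [161,0,7],"spin": 0,"jaw": 0}
    - {"xyz": [161,0,7],"spin": 0,"jaw": 0}

```text
t: 19.5
tcp_pos: [599.2, 210.3, 67.4]
eef_rot: [0.689, 0.725, -0.001, -0.0]
force: [-0.3, -0.1, -3.6]
finger_gap: 21.3
gripper_force: 98.0
```

```bash
python3 -c "
from rel import *
from meas import *
p,y=avg(3); I,D=save('side','s6');print(p,y,sense()['force'])
for r in whites('side',I,37,165)[:4]: print(r)
print('exp',p[:2]+120*U(y), CB-65*U(CY+90), proj('side',[*(p[:2]+120*U(y)),37]))"
```

```text
std [0.16 0.09 0.22] 0.01
[599.49711528 210.61162535  67.94576903] 92.97606639591731 [ 0.65130749  0.30701464 -3.79042027]
(array([105., 373.]), array([548.8, 685.4,  10.3, 139.1,  11.4]))
(array([231., 259.]), array([601.2, 288.7,  79.1,  95.9,   3. ]))
(array([ 66., 255.]), array([955.3, 539. , 112.1,  48.6,  89.5]))
(array([101., 237.]), array([955.7, 448.2,  60. ,  46.2,  89.4]))
exp [593.2668588  330.44978248] [593.00792638 329.55848132] [[223.75886226 266.41925292]]
```

Call:
apply_moves:
  moves:
    - {"xyz": [0,0,1.5],"spin": 0,"jaw": 0}
    - {"xyz": [0,0,3],"spin": 0,"jaw": 0}
    - {"xyz": [0,0,4.5],"spin": 0,"jaw": 0}
    - {"xyz": [0,0,6],"spin": 0,"jaw": 0}
    - {"xyz": [0,0,7],"spin": 0,"jaw": 0}
    - {"xyz": [0,0,8],"spin": 0,"jaw": 0}
    - {"xyz": [0,0,9],"spin": 0,"jaw": 0}
    - {"xyz": [0,0,10],"spin": 0,"jaw": 0}
    - {"xyz": [0,0,10],"spin": 0,"jaw": 0}
    - {"xyz": [0,0,10],"spin": 0,"jaw": 0}

```text
t: 20.53
tcp_pos: [599.7, 210.9, 58.4]
eef_rot: [0.688, 0.725, 0.0, -0.0]
force: [0.1, 0.8, -2.7]
finger_gap: 20.7
gripper_force: 98.1
```

```bash
python3 -c "
from rel import *
p,y=avg(4); print(p,sense()['force'],sense()['ft_torque'])"
```

```text
std [0.01 0.01 0.01] 0.0
[599.78101158 210.95171454  58.46360355] [-0.50938278  0.30824826 -2.43185413] [-0.06768727 -0.01269558  0.01294458]
```

Call:
apply_moves:
  moves:
    - {"xyz": [-2,0,0],"spin": 0,"jaw": 0}
    - {"xyz": [-8,0,0],"spin": 0,"jaw": 0}
    - {"xyz": [-18,0,0],"spin": 0,"jaw": 0}
    - {"xyz": [-30,0,0],"spin": 0,"jaw": 0}
    - {"xyz": [-46,0,0],"spin": 0,"jaw": 0}
    - {"xyz": [-63,0,0],"spin": 0,"jaw": 0}
    - {"xyz": [-80,0,0],"spin": 0,"jaw": 0}
    - {"xyz": [-98,0,0],"spin": 0,"jaw": 0}
    - {"xyz": [-115,0,0],"spin": 0,"jaw": 0}
    - {"xyz": [-132,0,0],"spin": 0,"jaw": 0}
    - {"xyz": [-148,0,0],"spin": 0,"jaw": 0}
    - {"xyz": [-160,0,0],"spin": 0,"jaw": 0}
    - {"xyz": [-168,0,0],"spin": 0,"jaw": 0}
    - {"xyz": [-170,0,0],"spin": 0,"jaw": 0}
    - {"xyz": [-170,0,-30],"spin": 0,"jaw": 0}
    - {"xyz": [-170,0,-60],"spin": 0,"jaw": 0}
    - {"xyz": [-170,0,-80],"spin": 0,"jaw": 0}
    - {"xyz": [-170,0,-80],"spin": 0,"jaw": 0}

```text
t: 22.23
tcp_pos: [612.2, 41.3, 144.5]
eef_rot: [0.688, 0.726, 0.004, 0.004]
force: [1.7, -0.9, -1.6]
finger_gap: 21.1
gripper_force: 98.6
```

```bash
python3 -c "
from rel import *
from meas import *
p,y=avg(3); I,D=save('side','s7');T,_=save('top','t7'); print(sense()['force'])
for r in whites('side',I,35,165)[:6]: print('s',r)
for r in whites('top',T,15,215)[:2]: print('t',r)
a=cv2.resize(T[110:280,120:420],(400,227)); b=cv2.resize(I[150:330,160:420],(400,277))
a=np.vstack([a,np.zeros((50,400,3),np.uint8)])
cv2.imwrite('pics/m7.png',np.hstack([a,b])[:,:,::-1])
rel([pl((453,-187),105.1,110,138.5)],p,y)"
```

```text
std [1.23 0.08 1.87] 0.0
[-0.18310703 -0.46846808 -3.83448561]
s (array([105., 372.]), array([550.6, 684.8,  10.3, 139.4,  11.4]))
s (array([228., 264.]), array([595.3, 313. ,  80.3,  43.2,   2.7]))
s (array([ 66., 255.]), array([958.5, 538. , 112.4,  48. ,  89.5]))
s (array([101., 237.]), array([958.4, 446.3,  45.7,  58. ,   2.2]))
s (array([370., 206.]), array([ 441. , -158.4,   76.5,   76.7,   15. ]))
s (array([160., 206.]), array([9.593e+02, 2.297e+02, 4.670e+01, 3.597e+02, 1.000e-01]))
t (array([382., 229.]), array([ 453.4, -188.6,   79.2,   79.5,   15.4]))
t (array([177., 173.]), array([596.3, 335.6,  81.5,  80.5,   4. ]))
at [609.   41.5 139.1] yaw 93.0
(np.float64(512.9), np.float64(-409.1), 138.5, 105.1) -> [-444.9, -119.8, 0.6] spin -12.1
```

View pics/m7.png

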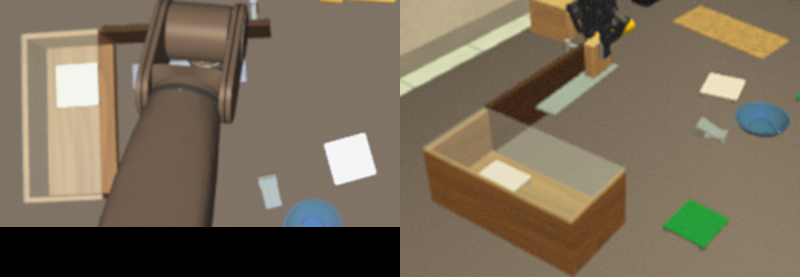

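Plaque 1 stands in the cupboard at crop (77,85) in the top view and (505,176) in the side view, about 1 mm from its target. Now plaque 2.

```bash
python3 -c "
from rel import *
rel([pl((453.8,-187.2),105.2,110,140)],np.array([608,41.3,138.8]),93.0)"
```

```text
at [608.   41.3 138.8] yaw 93.0
(np.float64(514.1), np.float64(-409.2), 140, 105.2) -> [-445.0, -117.3, -1.2] spin -12.2
```

Call:
apply_moves:
  moves:
    - {"xyz": [-10,-3,0],"spin": 0,"jaw": 0}
    - {"xyz": [-30,-8,0],"spin": -1,"jaw": 0}
    - {"xyz": [-60,-16,0],"spin": -2,"jaw": 0}
    - {"xyz": [-95,-26,0],"spin": -3,"jaw": 0}
    - {"xyz": [-130,-35,0],"spin": -4,"jaw": 0}
    - {"xyz": [-165,-45,0],"spin": -5,"jaw": 0}
    - {"xyz": [-200,-54,0],"spin": -6,"jaw": 0}
    - {"xyz": [-235,-63,0],"spin": -7,"jaw": 0}
    - {"xyz": [-270,-73,0],"spin": -8,"jaw": 0}
    - {"xyz": [-305,-82,0],"spin": -9,"jaw": 0}
    - {"xyz": [-340,-92,0],"spin": -10,"jaw": 0}
    - {"xyz": [-375,-101,0],"spin": -11,"jaw": 0}
    - {"xyz": [-405,-109,0],"spin": -12,"jaw": 0}
    - {"xyz": [-430,-116,0],"spin": -12,"jaw": 0}
    - {"xyz": [-441,-119,0],"spin": -12,"jaw": 0}
    - {"xyz": [-445,-120,0],"spin": -12,"jaw": 0}
    - {"xyz": [-445,-120,0],"spin": -12,"jaw": 0}
    - {"xyz": [-445,-120,0],"spin": -12,"jaw": 0}

```text
t: 23.98
tcp_pos: [511.9, -408.3, 137.5]
eef_rot: [0.609, 0.793, 0.0, -0.001]
force: [-0.6, 0.3, -2.4]
finger_gap: 20.8
gripper_force: 98.4
```

```bash
python3 -c "
from rel import *
from meas import *
p,y=avg(3); I,D=save('top','t8')
for r in whites('top',I,15,215)[:3]: print('t',r)
rel([pl((453.8,-187.2),105.2,110,37.5)],p,y)"
```

```text
std [0.14 0.04 0.19] 0.02
t (array([382., 229.]), array([ 453.4, -188.6,   79.2,   79.4,   15.4]))
t (array([177., 173.]), array([596.3, 335.6,  81.5,  80.5,   4. ]))
t (array([ 8., 58.]), array([913.3, 812.8, 205.1,  95.7,   5.8]))
at [ 512.3 -407.9  137.9] yaw 105.1
(np.float64(514.1), np.float64(-409.2), 37.5, 105.2) -> [-1.7, 1.3, 100.4] spin -0.1
```

Call:
apply_moves:
  moves:
    - {"xyz": [-2,1.3,30],"spin": 0,"jaw": 0}
    - {"xyz": [-2,1.3,60],"spin": 0,"jaw": 0}
    - {"xyz": [-2,1.3,80],"spin": 0,"jaw": 0}
    - {"xyz": [-2,1.3,93],"spin": 0,"jaw": 0}
    - {"xyz": [-2,1.3,100],"spin": 0,"jaw": 0}
    - {"xyz": [-2,1.3,100],"spin": 0,"jaw": 0}
    - {"xyz": [-2,1.3,100],"spin": 0,"jaw": 0}
    - {"xyz": [-2,1.3,100],"spin": 0,"jaw": 0}

```text
t: 24.85
tcp_pos: [514.8, -411.9, 39.9]
eef_rot: [0.609, 0.793, -0.0, 0.002]
force: [-0.5, 0.3, -1.9]
finger_gap: 20.9
gripper_force: 98.4
```

```bash
python3 -c "
from rel import *
from blade import *
p,y=avg(4); save('top','t9');print(sense()['force'])
d=np.load('pics/t9.npz')
for r in whites('top',d['I'],6,150): print(r)
for r in whites('top',d['I'],15,215)[:2]: print(r)
blade('t9',6.5)
rel([pl((453.8,-187.2),105.2,0,37)],p,y)"
```

```text
std [0.18 0.12 0.25] 0.0
[-0.47126872  0.14358873 -1.86052213]
(array([382., 228.]), array([ 453.6, -189.5,   84. ,   83.9,   15.1]))
(array([167., 226.]), array([460.1, 362.4, 149.4,  49.6,   8.4]))
(array([439., 212.]), array([ 492.1, -335.5,   46.4,  163.6,   15.7]))
(array([183., 201.]), array([515.8, 336.6, 252.7,  86. ,   2.3]))
(array([382., 229.]), array([ 453.4, -188.6,   79.2,   79.4,   15.4]))
(array([177., 173.]), array([596.3, 335.6,  81.5,  80.5,   4. ]))
plane slope x,y,z0 [-4.000e-03  2.400e-02  8.562e+00] 759
front [187.4 188.8] Y [-22.5  25.1]
0.65
1.37
1.58
at [ 514.4 -411.7   39.5] yaw 105.0
(np.float64(485.3), np.float64(-303.0), 37, 105.2) -> [112.5, 0.0, 2.5] spin -0.2
```

Call:
apply_moves:
  moves:
    - {"xyz": [0,0,2.5],"spin": 0,"jaw": 0}
    - {"xyz": [5,0,2.5],"spin": 0,"jaw": 0}
    - {"xyz": [15,0,2.5],"spin": 0,"jaw": 0}
    - {"xyz": [27,0,2.5],"spin": 0,"jaw": 0}
    - {"xyz": [39,0,2.5],"spin": 0,"jaw": 0}
    - {"xyz": [51,0,2.5],"spin": 0,"jaw": 0}
    - {"xyz": [63,0,2.5],"spin": 0,"jaw": 0}
    - {"xyz": [75,0,2.5],"spin": 0,"jaw": 0}
    - {"xyz": [87,0,2.5],"spin": 0,"jaw": 0}
    - {"xyz": [99,0,2.5],"spin": 0,"jaw": 0}
    - {"xyz": [107,0,2.5],"spin": 0,"jaw": 0}
    - {"xyz": [112,0,2.5],"spin": 0,"jaw": 0}
    - {"xyz": [112,0,2.5],"spin": 0,"jaw": 0}
    - {"xyz": [112,0,2.5],"spin": 0,"jaw": 0}

```text
t: 26.27
tcp_pos: [484.5, -302.4, 35.4]
eef_rot: [0.609, 0.793, 0.0, -0.0]
force: [-0.2, 0.4, -2.4]
finger_gap: 20.8
gripper_force: 98.6
```

```bash
python3 -c "
from rel import *
from meas import *
p,y=avg(3); I,D=camera('top');print(p,y,sense()['force'])
for r in whites('top',I,15,215)[:2]: print(r)"
```

```text
std [0.07 0.19 0.07] 0.01
[ 484.86399344 -303.23013524   35.72069547] 104.98697976439723 [ 0.38677361  0.39030451 -1.6626022 ]
(array([382., 229.]), array([ 453.4, -188.6,   79.2,   80.2,   15.4]))
(array([177., 173.]), array([596.3, 335.6,  81.5,  80.5,   4. ]))
```

Call:
apply_moves:
  moves:
    - {"xyz": [0,0,-2],"spin": 0,"jaw": 0}
    - {"xyz": [0,0,-5],"spin": 0,"jaw": 0}
    - {"xyz": [0,0,-9],"spin": 0,"jaw": 0}
    - {"xyz": [0,0,-15],"spin": 0,"jaw": 0}
    - {"xyz": [0,0,-23],"spin": 0,"jaw": 0}
    - {"xyz": [0,0,-31],"spin": 0,"jaw": 0}
    - {"xyz": [0,0,-37],"spin": 0,"jaw": 0}
    - {"xyz": [0,0,-39],"spin": 0,"jaw": 0}
    - {"xyz": [0,0,-39],"spin": 0,"jaw": 0}
    - {"xyz": [0,0,-39],"spin": 0,"jaw": 0}

```text
t: 27.3
tcp_pos: [484.8, -302.9, 75.0]
eef_rot: [0.609, 0.793, -0.0, 0.0]
force: [-1.0, -0.5, -3.4]
finger_gap: 20.7
gripper_force: 98.4
```

```bash
python3 -c "
from rel import *
from meas import *
p,y=avg(3); I,D=camera('top');print(sense()['force'])
for r in whites('top',I,55,215)[:1]: print(r,p[:2]+120*U(y))
rel([slot(65,160,75),slot(65,0,75)],p,y)"
```

```text
std [0.05 0.05 0.12] 0.0
[ 1.74448688 -1.16367743 -2.84142641]
(array([383., 228.]), array([ 453.1, -187.4,   78.5,   79.8,   15.3])) [ 453.43605855 -186.74989949]
at [ 484.5 -302.7   74.4] yaw 105.0
(np.float64(478.1), np.float64(43.0), 75, 93.05) -> [335.5, 83.3, -0.6] spin 12.0
(np.float64(469.6), np.float64(202.8), 75, 93.05) -> [492.1, 116.4, -0.6] spin 12.0
```

Call:
apply_moves:
  moves:
    - {"xyz": [3,1,-2],"spin": 0.1,"jaw": 0}
    - {"xyz": [10,2,-5],"spin": 0.4,"jaw": 0}
    - {"xyz": [22,6,-9],"spin": 0.8,"jaw": 0}
    - {"xyz": [39,10,-14],"spin": 1.4,"jaw": 0}
    - {"xyz": [60,15,-19],"spin": 2.1,"jaw": 0}
    - {"xyz": [84,21,-23],"spin": 3,"jaw": 0}
    - {"xyz": [110,27,-25],"spin": 3.9,"jaw": 0}
    - {"xyz": [138,34,-25],"spin": 5,"jaw": 0}
    - {"xyz": [168,42,-25],"spin": 6,"jaw": 0}
    - {"xyz": [197,49,-25],"spin": 7,"jaw": 0}
    - {"xyz": [225,56,-25],"spin": 8.1,"jaw": 0}
    - {"xyz": [251,62,-25],"spin": 9,"jaw": 0}
    - {"xyz": [275,68,-25],"spin": 9.9,"jaw": 0}
    - {"xyz": [296,73,-25],"spin": 10.6,"jaw": 0}
    - {"xyz": [313,77,-25],"spin": 11.2,"jaw": 0}
    - {"xyz": [325,81,-25],"spin": 11.6,"jaw": 0}
    - {"xyz": [332,82,-25],"spin": 11.9,"jaw": 0}
    - {"xyz": [335,83,-25],"spin": 12,"jaw": 0}
    - {"xyz": [335,83,-25],"spin": 12,"jaw": 0}
    - {"xyz": [335,83,-25],"spin": 12,"jaw": 0}

```text
t: 29.17
tcp_pos: [478.2, 41.8, 99.9]
eef_rot: [0.688, 0.725, -0.0, 0.0]
force: [-0.6, -0.0, -3.7]
finger_gap: 20.8
gripper_force: 98.4
```

```bash
python3 -c "
from rel import *
from meas import *
p,y=avg(3); J,_=save('side','s10');print(sense()['force'],p[:2]+120*U(y),proj('side',[*(p[:2]+120*U(y)),p[2]-18]))
for r in whites('side',J,p[2]-17,165): print(r)
rel([slot(65,0,75)],p,y)"
```

```text
std [0.02 0.06 0.02] 0.01
[ 0.45627901 -1.3386727  -2.83039214] [472.15579587 161.34926196] [[300.7117525 238.2729258]]
(array([105., 373.]), array([509.7, 700.5,   9.8, 131.6,  12. ]))
(array([228., 263.]), array([551.9, 351. ,  74.7,  40.5,   2.7]))
(array([ 65., 255.]), array([892.2, 562.2,  44.3, 106.2,   0.9]))
(array([101., 237.]), array([891.6, 475.4,  54.8,  41.5,  89.3]))
(array([300., 241.]), array([466.2, 170.3,  77.3,  82.2,   3.5]))
(array([177., 197.]), array([8.931e+02, 1.875e+02, 4.400e+01, 5.096e+02, 3.000e-01]))
at [478.3  41.5  99.9] yaw 93.0
(np.float64(469.6), np.float64(202.8), 75, 93.05) -> [161.5, -0.4, 24.9] spin -0.1
```

Call:
apply_moves:
  moves:
    - {"xyz": [0,0,3],"spin": 0,"jaw": 0}
    - {"xyz": [0,0,8],"spin": 0,"jaw": 0}
    - {"xyz": [0,0,14],"spin": 0,"jaw": 0}
    - {"xyz": [2,0,20],"spin": 0,"jaw": 0}
    - {"xyz": [8,0,24],"spin": 0,"jaw": 0}
    - {"xyz": [18,0,25],"spin": 0,"jaw": 0}
    - {"xyz": [30,0,25],"spin": 0,"jaw": 0}
    - {"xyz": [46,0,25],"spin": 0,"jaw": 0}
    - {"xyz": [63,0,25],"spin": 0,"jaw": 0}
    - {"xyz": [80,0,25],"spin": 0,"jaw": 0}
    - {"xyz": [98,0,25],"spin": 0,"jaw": 0}
    - {"xyz": [115,0,25],"spin": 0,"jaw": 0}
    - {"xyz": [131,0,25],"spin": 0,"jaw": 0}
    - {"xyz": [143,0,25],"spin": 0,"jaw": 0}
    - {"xyz": [153,0,25],"spin": 0,"jaw": 0}
    - {"xyz": [159,0,25],"spin": 0,"jaw": 0}
    - {"xyz": [161,0,25],"spin": 0,"jaw": 0}
    - {"xyz": [161,0,28],"spin": 0,"jaw": 0}
    - {"xyz": [161,0,31],"spin": 0,"jaw": 0}
    - {"xyz": [161,0,32],"spin": 0,"jaw": 0}

```text
t: 31.03
tcp_pos: [469.4, 202.2, 67.0]
eef_rot: [0.689, 0.725, -0.001, -0.0]
force: [0.1, 0.5, -4.3]
finger_gap: 21.0
gripper_force: 98.4
```

```bash
python3 -c "
from rel import *
p,y=avg(4); print(p,y,sense()['force'],p[:2]+120*U(y),CB+65*U(CY+90))"
```

```text
std [0.19 0.1  0.27] 0.0
[469.63254707 202.31485666  67.34242911] 92.94863113548864 [-0.65003372 -0.04775365 -3.80810492] [463.45967408 322.15598332] [463.19207362 322.64151868]
```

Lower to about 58.4, as before.

Call:
apply_moves:
  moves:
    - {"xyz": [0,0,1.5],"spin": 0,"jaw": 0}
    - {"xyz": [0,0,3],"spin": 0,"jaw": 0}
    - {"xyz": [0,0,4.5],"spin": 0,"jaw": 0}
    - {"xyz": [0,0,6],"spin": 0,"jaw": 0}
    - {"xyz": [0,0,7],"spin": 0,"jaw": 0}
    - {"xyz": [0,0,8],"spin": 0,"jaw": 0}
    - {"xyz": [0,0,9],"spin": 0,"jaw": 0}
    - {"xyz": [0,0,9.5],"spin": 0,"jaw": 0}
    - {"xyz": [0,0,9.5],"spin": 0,"jaw": 0}
    - {"xyz": [0,0,9.5],"spin": 0,"jaw": 0}

```text
t: 32.07
tcp_pos: [469.9, 203.0, 58.4]
eef_rot: [0.688, 0.725, 0.0, 0.0]
force: [0.3, 0.3, -2.1]
finger_gap: 20.8
gripper_force: 98.4
```

```bash
python3 -c "
from rel import *
p,y=avg(4); print(p,sense()['force'],sense()['ft_torque'])"
```

```text
std [0.01 0.02 0.01] 0.0
[469.94018926 202.94522487  58.42947009] [ 0.15018556 -0.13824942 -3.08257525] [-0.04743244 -0.03156456 -0.02316747]
```

Call:
apply_moves:
  moves:
    - {"xyz": [-2,0,0],"spin": 0,"jaw": 0}
    - {"xyz": [-8,0,0],"spin": 0,"jaw": 0}
    - {"xyz": [-18,0,0],"spin": 0,"jaw": 0}
    - {"xyz": [-30,0,0],"spin": 0,"jaw": 0}
    - {"xyz": [-46,0,0],"spin": 0,"jaw": 0}
    - {"xyz": [-63,0,0],"spin": 0,"jaw": 0}
    - {"xyz": [-80,0,0],"spin": 0,"jaw": 0}
    - {"xyz": [-98,0,0],"spin": 0,"jaw": 0}
    - {"xyz": [-115,0,0],"spin": 0,"jaw": 0}
    - {"xyz": [-132,0,0],"spin": 0,"jaw": 0}
    - {"xyz": [-148,0,0],"spin": 0,"jaw": 0}
    - {"xyz": [-160,0,0],"spin": 0,"jaw": 0}
    - {"xyz": [-168,0,0],"spin": 0,"jaw": 0}
    - {"xyz": [-170,0,0],"spin": 0,"jaw": 0}
    - {"xyz": [-170,0,-30],"spin": 0,"jaw": 0}
    - {"xyz": [-170,0,-60],"spin": 0,"jaw": 0}
    - {"xyz": [-170,0,-80],"spin": 0,"jaw": 0}
    - {"xyz": [-170,0,-80],"spin": 0,"jaw": 0}
    - {"xyz": [-170,0,-80],"spin": 0,"jaw": 0}

```text
t: 33.85
tcp_pos: [479.4, 33.1, 139.2]
eef_rot: [0.688, 0.725, 0.001, 0.001]
force: [-0.4, -0.0, -3.0]
finger_gap: 21.1
gripper_force: 98.9
```

```bash
python3 -c "
from rel import *
from meas import *
p,y=avg(3); I,D=save('side','s11');T,_=save('top','t11')
for r in whites('side',I,35,165)[:6]: print('s',r)
for r in whites('top',T,35,215)[:3]: print('t',r)
for q in [(593,329.6),(463.2,322.6)]:
    v=np.array(q)-CB; print(q,v@U(CY),v@U(CY+90))
a=cv2.resize(T[110:280,120:420],(400,227)); b=cv2.resize(I[150:330,160:420],(400,277))
a=np.vstack([a,np.zeros((50,400,3),np.uint8)])
cv2.imwrite('pics/m11.png',np.hstack([a,b])[:,:,::-1])
rel([(500,-300,140,40),(520.5,-426.7,70,-7)],p,y)"
```

```text
std [0.42 0.06 0.6 ] 0.0
s (array([105., 373.]), array([550.5, 685.1,  10.4, 140.2,  11.4]))
s (array([265., 282.]), array([472.2, 306.5,  66.2,  44.9,   3.6]))
s (array([228., 268.]), array([583.2, 324.5,  79. ,  19.1,   2.7]))
s (array([ 65., 255.]), array([958.2, 538.2, 112.9,  48.5,  89.5]))
s (array([101., 237.]), array([958.5, 445.7,  57.9,  46.3,  89.4]))
s (array([177., 197.]), array([9.591e+02, 1.389e+02, 4.750e+01, 5.425e+02, 2.000e-01]))
t (array([179., 225.]), array([462.5, 320.5,  79.9,  77.4,   1.5]))
t (array([168., 178.]), array([581. , 351. ,  79.8,  75.9,   2. ]))
t (array([ 8., 58.]), array([904.6, 796.7, 201.3,  93.9,   5.8]))
(593, 329.6) 0.04188161339922836 -64.99429394901107
(463.2, 322.6) -0.04188161339922569 64.99429394901112
at [477.5  33.4 136.6] yaw 93.0
(500, -300, 140, 40) -> [-334.1, 4.9, -3.4] spin 53.0
(520.5, -426.7, 70, -7) -> [-461.7, 18.7, 66.6] spin 100.0
```

View pics/m11.png

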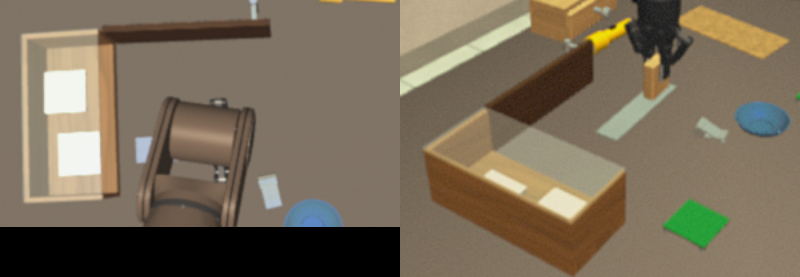

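Both plaques are in: crop (64,91) and (80,153). Plaque 1 has been knocked about 23 mm towards the back wall. It is still flat and within limits, because the wall stops its centre at x ≤ 26 mm. I return the lifter to the mat.

Call:
apply_moves:
  moves:
    - {"xyz": [-10,0,-3],"spin": 3,"jaw": 0}
    - {"xyz": [-35,0,-3],"spin": 10,"jaw": 0}
    - {"xyz": [-65,0,-3],"spin": 17,"jaw": 0}
    - {"xyz": [-95,1,-3],"spin": 24,"jaw": 0}
    - {"xyz": [-125,2,-3],"spin": 31,"jaw": 0}
    - {"xyz": [-155,2,-3],"spin": 38,"jaw": 0}
    - {"xyz": [-190,3,-3],"spin": 45,"jaw": 0}
    - {"xyz": [-225,3,-3],"spin": 52,"jaw": 0}
    - {"xyz": [-260,4,-3],"spin": 59,"jaw": 0}
    - {"xyz": [-295,4,-3],"spin": 66,"jaw": 0}
    - {"xyz": [-330,6,-3],"spin": 73,"jaw": 0}
    - {"xyz": [-365,10,-3],"spin": 80,"jaw": 0}
    - {"xyz": [-400,14,-3],"spin": 87,"jaw": 0}
    - {"xyz": [-430,16,-3],"spin": 94,"jaw": 0}
    - {"xyz": [-452,18,10],"spin": 99,"jaw": 0}
    - {"xyz": [-462,19,35],"spin": 100,"jaw": 0}
    - {"xyz": [-462,19,60],"spin": 100,"jaw": 0}
    - {"xyz": [-462,19,66],"spin": 100,"jaw": 0}
    - {"xyz": [-462,19,66],"spin": 100,"jaw": 0}
    - {"xyz": [-462,19,66],"spin": 100,"jaw": 0}

```text
t: 35.77
tcp_pos: [521.7, -426.4, 71.4]
eef_rot: [0.998, -0.061, -0.001, -0.001]
force: [0.5, 0.2, -1.8]
finger_gap: 20.6
gripper_force: 98.6
```

```bash
python3 -c "
from rel import *
p,y=avg(4); rel([(520.5,-426.7,37,-7.3)],p,y)"
```

```text
std [0.23 0.26 0.61] 0.0
at [ 522.8 -427.6   74.1] yaw -7.0
(520.5, -426.7, 37, -7.3) -> [-2.4, -0.6, 37.1] spin 0.3
```

Call:
apply_moves:
  moves:
    - {"xyz": [-2,0,10],"spin": 0,"jaw": 0}
    - {"xyz": [-2,0,20],"spin": 0,"jaw": 0}
    - {"xyz": [-2,0,28],"spin": 0,"jaw": 0}
    - {"xyz": [-2,0,33],"spin": 0,"jaw": 0}
    - {"xyz": [-2,0,35],"spin": 0,"jaw": 0}
    - {"xyz": [-2,0,36.5],"spin": 0,"jaw": 0}
    - {"xyz": [-2,0,37.5],"spin": 0,"jaw": 0}
    - {"xyz": [-2,0,37.5],"spin": 0,"jaw": 0}
    - {"xyz": [-2,0,37.5],"spin": 0,"jaw": 0}

```text
t: 36.72
tcp_pos: [520.0, -427.0, 36.4]
eef_rot: [0.998, -0.061, -0.0, -0.0]
force: [-3.5, 3.6, 5.1]
finger_gap: 20.6
gripper_force: 99.7
```

```bash
python3 -c "
from rel import *
p,y=avg(3); print(p,y,sense()['force'])"
```

```text
std [0.01 0.02 0.01] 0.0
[ 520.03134827 -427.01272869   36.43770224] -6.968860493490795 [-3.75895434  3.68798343  4.56748411]
```

Call:
apply_moves:
  moves:
    - {"xyz": [0,0,0],"spin": 0,"jaw": 0.4}
    - {"xyz": [0,0,0],"spin": 0,"jaw": 0.7}
    - {"xyz": [0,0,0],"spin": 0,"jaw": 1}
    - {"xyz": [0,0,0],"spin": 0,"jaw": 1}
    - {"xyz": [0,0,0],"spin": 0,"jaw": 1}
    - {"xyz": [0,0,0],"spin": 0,"jaw": 1}
    - {"xyz": [0,0,-10],"spin": 0,"jaw": 1}
    - {"xyz": [0,0,-30],"spin": 0,"jaw": 1}
    - {"xyz": [0,0,-60],"spin": 0,"jaw": 1}
    - {"xyz": [0,0,-100],"spin": 0,"jaw": 1}
    - {"xyz": [0,0,-140],"spin": 0,"jaw": 1}
    - {"xyz": [0,0,-180],"spin": 0,"jaw": 1}
    - {"xyz": [0,0,-190],"spin": 0,"jaw": 1}
    - {"xyz": [0,0,-190],"spin": 0,"jaw": 1}

```text
t: 38.03
tcp_pos: [521.8, -429.0, 232.2]
eef_rot: [0.998, -0.061, 0.004, 0.004]
force: [-0.7, 0.0, 0.1]
finger_gap: 85.6
gripper_force: 0.0
```

```bash
python3 -c "
from rel import *
from meas import *
p,y=avg(3); I,D=save('side','s13');T,_=save('top','t13')
a=cv2.resize(T[20:280,120:520],(800,520))
cv2.imwrite('pics/m13.png',a[:,:,::-1])
for r in whites('top',T,35,215)[:3]: print('t',r)
hsv=cv2.cvtColor(T,cv2.COLOR_RGB2HSV)
print(proj('top',[*hand(89)[:2],108]),proj('side',[*hand(89)[:2],108]))
rel([(738,-8,180,182)],p,y)"
```

```text
std [0.64 0.67 2.18] 0.0
t (array([179., 225.]), array([462.5, 320.5,  79.9,  77.4,   1.5]))
t (array([168., 178.]), array([581. , 351. ,  79.8,  75.9,   2. ]))
t (array([ 8., 58.]), array([904.6, 796.7, 201.3,  93.9,   5.8]))
[[307.49883645 106.99005705]] [[266.76836859 175.63130826]]
at [ 519.8 -426.9  225.1] yaw -7.0
(738, -8, 180, 182) -> [165.5, -442.3, 45.1] spin 171.0
```

View pics/m13.png

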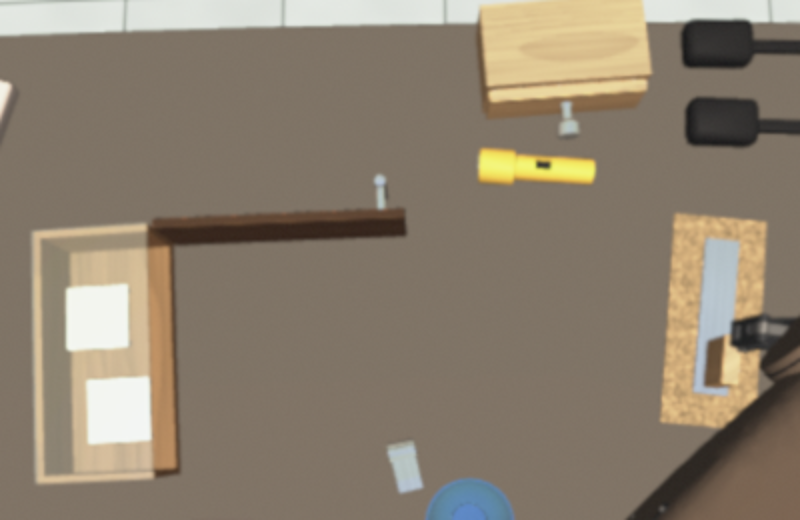

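The lifter lies flat on the mat, the plaques are in place, the torch and clamp are unmoved, and the handle top is at crop (380,180), i.e. full-view (310,110). I go to the handle via an intermediate pose.

```bash
python3 -c "
from rel import *
q=onz('top',[(309.9,109.7)],108)[0][:2]; v=q-H; print(q,np.hypot(*v),np.degrees(np.arctan2(v[1],v[0]))%360-CL-OFF)
rel([(640,-180,225,88)])"
```

```text
[731.46439812 -12.1834288 ] 280.3266118619685 87.42580341268085
at [ 518.8 -425.9  221.3] yaw -7.0
(640, -180, 225, 88) -> [90.3, -258.8, -3.7] spin -95.0
```

Call:
apply_moves:
  moves:
    - {"xyz": [90,-259,-4],"spin": -95,"jaw": 1}
    - {"xyz": [90,-259,-4],"spin": -95,"jaw": 1}
    - {"xyz": [90,-259,-4],"spin": -95,"jaw": 1}
    - {"xyz": [90,-259,-4],"spin": -95,"jaw": 1}
    - {"xyz": [90,-259,-4],"spin": -95,"jaw": 1}
    - {"xyz": [90,-259,-4],"spin": -95,"jaw": 1}
    - {"xyz": [90,-259,-4],"spin": -95,"jaw": 1}
    - {"xyz": [90,-259,-4],"spin": -95,"jaw": 1}
    - {"xyz": [90,-259,-4],"spin": -95,"jaw": 1}
    - {"xyz": [90,-259,-4],"spin": -95,"jaw": 1}
    - {"xyz": [90,-259,-4],"spin": -95,"jaw": 1}
    - {"xyz": [90,-259,-4],"spin": -95,"jaw": 1}
    - {"xyz": [90,-259,-4],"spin": -95,"jaw": 1}
    - {"xyz": [90,-259,-4],"spin": -95,"jaw": 1}
    - {"xyz": [90,-259,-4],"spin": -95,"jaw": 1}
    - {"xyz": [90,-259,-4],"spin": -95,"jaw": 1}

```text
t: 39.62
tcp_pos: [640.1, -180.6, 226.6]
eef_rot: [0.72, 0.694, -0.001, -0.002]
force: [-0.3, 0.2, -0.2]
finger_gap: 85.8
gripper_force: 0.0
```

```bash
python3 -c "
from rel import *
p,y=avg(3);rel([(735,-10,180,181),(735,-10,66,181)],p,y)"
```

```text
std [0.12 0.06 0.35] 0.01
at [ 640.4 -180.7  227.5] yaw 87.9
(735, -10, 180, 181) -> [174.0, 88.4, 47.5] spin -93.1
(735, -10, 66, 181) -> [174.0, 88.4, 161.5] spin -93.1
```

Call:
apply_moves:
  moves:
    - {"xyz": [174,88,20],"spin": -93,"jaw": 1}
    - {"xyz": [174,88,20],"spin": -93,"jaw": 1}
    - {"xyz": [174,88,20],"spin": -93,"jaw": 1}
    - {"xyz": [174,88,20],"spin": -93,"jaw": 1}
    - {"xyz": [174,88,20],"spin": -93,"jaw": 1}
    - {"xyz": [174,88,20],"spin": -93,"jaw": 1}
    - {"xyz": [174,88,20],"spin": -93,"jaw": 1}
    - {"xyz": [174,88,20],"spin": -93,"jaw": 1}
    - {"xyz": [174,88,20],"spin": -93,"jaw": 1}
    - {"xyz": [174,88,20],"spin": -93,"jaw": 1}
    - {"xyz": [174,88,20],"spin": -93,"jaw": 1}
    - {"xyz": [174,88,20],"spin": -93,"jaw": 1}
    - {"xyz": [174,88,20],"spin": -93,"jaw": 1}
    - {"xyz": [174,88,20],"spin": -93,"jaw": 1}
    - {"xyz": [174,88,20],"spin": -93,"jaw": 1}
    - {"xyz": [174,88,20],"spin": -93,"jaw": 1}

```text
t: 41.1
tcp_pos: [734.8, -10.1, 208.7]
eef_rot: [-0.007, 1.0, 0.0, -0.0]
force: [-0.5, -0.2, 0.1]
finger_gap: 85.5
gripper_force: 0.0
```

Call:
apply_moves:
  moves:
    - {"xyz": [0,0,30],"spin": 0,"jaw": 1}
    - {"xyz": [0,0,65],"spin": 0,"jaw": 1}
    - {"xyz": [0,0,95],"spin": 0,"jaw": 1}
    - {"xyz": [0,0,120],"spin": 0,"jaw": 1}
    - {"xyz": [0,0,137],"spin": 0,"jaw": 1}
    - {"xyz": [0,0,141],"spin": 0,"jaw": 1}
    - {"xyz": [0,0,141],"spin": 0,"jaw": 0}
    - {"xyz": [0,0,141],"spin": 0,"jaw": 0}
    - {"xyz": [0,0,141],"spin": 0,"jaw": 0}
    - {"xyz": [0,0,141],"spin": 0,"jaw": 0}
    - {"xyz": [0,0,141],"spin": 0,"jaw": 0}
    - {"xyz": [0,0,141],"spin": 0,"jaw": 0}
    - {"xyz": [0,0,141],"spin": 0,"jaw": 0}
    - {"xyz": [0,0,141],"spin": 0,"jaw": 0}
    - {"xyz": [0,0,141],"spin": 0,"jaw": 0}
  force: 25

```text
t: 42.35
tcp_pos: [735.6, -9.8, 69.3]
eef_rot: [-0.009, 1.0, 0.0, 0.001]
force: [0.0, 0.8, 4.5]
finger_gap: 13.6
gripper_force: 25.5
```

```bash
python3 -c "
from rel import *
p,y=avg(3); v=p[:2]-H; print(p,y,np.hypot(*v),np.degrees(np.arctan2(v[1],v[0]))%360-CL-OFF)
rel([hand(t,p[2]) for t in [86,83]+list(range(78,0,-5))+[0,-.6]],p,y)"
```

```text
std [0.01 0.01 0.02] 0.0
[735.62227681  -9.76281596  69.32107069] -178.9937017892034 278.72748942496537 88.35591460593706
at [735.6  -9.8  69.3] yaw -179.0
(np.float64(723.9), np.float64(-9.1), np.float64(69.32107068813752), 179.10000000000002) -> [11.7, 0.9, -0.0] spin 1.9
(np.float64(709.6), np.float64(-10.9), np.float64(69.32107068813752), 176.10000000000002) -> [26.0, -0.7, -0.0] spin 4.9
(np.float64(685.6), np.float64(-12.4), np.float64(69.32107068813752), 171.10000000000002) -> [50.1, -1.8, -0.0] spin 9.9
(np.float64(661.5), np.float64(-11.7), np.float64(69.32107068813752), 166.10000000000002) -> [74.1, -0.6, -0.0] spin 14.9
(np.float64(637.6), np.float64(-8.9), np.float64(69.32107068813752), 161.1) -> [98.0, 2.6, -0.0] spin 19.9
(np.float64(614.0), np.float64(-4.1), np.float64(69.32107068813752), 156.1) -> [121.5, 7.8, -0.0] spin 24.9
(np.float64(590.9), np.float64(2.8), np.float64(69.32107068813752), 151.1) -> [144.5, 15.1, -0.0] spin 29.9
(np.float64(568.5), np.float64(11.7), np.float64(69.32107068813752), 146.1) -> [166.7, 24.4, -0.0] spin 34.9
(np.float64(547.0), np.float6
[... 589 characters left out ...]
.1) -> [276.0, 116.3, -0.0] spin 64.9
(np.float64(444.4), np.float64(121.8), np.float64(69.32107068813752), 111.1) -> [288.9, 136.7, -0.0] spin 69.9
(np.float64(432.9), np.float64(143.0), np.float64(69.32107068813752), 106.1) -> [300.0, 158.1, -0.0] spin 74.9
(np.float64(423.4), np.float64(165.1), np.float64(69.32107068813752), 101.1) -> [309.1, 180.3, -0.0] spin 79.9
(np.float64(415.8), np.float64(188.0), np.float64(69.32107068813752), 96.1) -> [316.3, 203.3, -0.0] spin 84.9
(np.float64(412.2), np.float64(202.0), np.float64(69.32107068813752), 93.1) -> [319.7, 217.4, -0.0] spin 87.9
(np.float64(411.5), np.float64(204.8), np.float64(69.32107068813752), 92.5) -> [320.3, 220.2, -0.0] spin 88.5
```

Call:
apply_moves:
  moves:
    - {"xyz": [12,0,0],"spin": 2,"jaw": 0}
    - {"xyz": [26,-1,0],"spin": 5,"jaw": 0}
    - {"xyz": [50,-2,0],"spin": 10,"jaw": 0}
    - {"xyz": [74,-1,0],"spin": 15,"jaw": 0}
    - {"xyz": [98,3,0],"spin": 20,"jaw": 0}
    - {"xyz": [121,8,0],"spin": 25,"jaw": 0}
    - {"xyz": [144,15,0],"spin": 30,"jaw": 0}
    - {"xyz": [167,24,0],"spin": 35,"jaw": 0}
    - {"xyz": [188,35,0],"spin": 40,"jaw": 0}
    - {"xyz": [208,48,0],"spin": 45,"jaw": 0}
    - {"xyz": [227,63,0],"spin": 50,"jaw": 0}
    - {"xyz": [245,79,0],"spin": 55,"jaw": 0}
    - {"xyz": [261,97,0],"spin": 60,"jaw": 0}
    - {"xyz": [276,116,0],"spin": 65,"jaw": 0}
    - {"xyz": [289,137,0],"spin": 70,"jaw": 0}
    - {"xyz": [300,158,0],"spin": 75,"jaw": 0}
    - {"xyz": [305,169,0],"spin": 78,"jaw": 0}
    - {"xyz": [309,180,0],"spin": 80,"jaw": 0}
    - {"xyz": [309,180,0],"spin": 80,"jaw": 0}
    - {"xyz": [309,180,0],"spin": 80,"jaw": 0}

```text
t: 44.17
tcp_pos: [424.0, 165.0, 69.2]
eef_rot: [0.636, 0.772, 0.001, 0.001]
force: [-0.4, 0.3, 6.2]
finger_gap: 13.5
gripper_force: 25.9
```

```bash
python3 -c "
from rel import *
p,y=avg(3); v=p[:2]-H; print(sense()['force'],np.hypot(*v),np.degrees(np.arctan2(v[1],v[0]))%360-CL-OFF)
rel([hand(t,p[2]) for t in [5,2,0,-.6]],p,y)"
```

```text
std [0.04 0.13 0.01] 0.01
[-0.13461721 -0.32347713  7.9706889 ] 275.5085798533014 8.148763432020976
at [424.1 164.6  69.2] yaw 101.0
(np.float64(418.6), np.float64(178.8), np.float64(69.21919116980912), 98.1) -> [15.0, -2.7, -0.0] spin 2.9
(np.float64(414.5), np.float64(192.6), np.float64(69.21919116980912), 95.1) -> [29.3, -4.0, -0.0] spin 5.9
(np.float64(412.2), np.float64(202.0), np.float64(69.21919116980912), 93.1) -> [39.0, -4.5, -0.0] spin 7.9
(np.float64(411.5), np.float64(204.8), np.float64(69.21919116980912), 92.5) -> [41.8, -4.7, -0.0] spin 8.5
```

Call:
apply_moves:
  moves:
    - {"xyz": [8,-1,0],"spin": 1.5,"jaw": 0}
    - {"xyz": [15,-2.5,0],"spin": 3,"jaw": 0}
    - {"xyz": [22,-3,0],"spin": 4.5,"jaw": 0}
    - {"xyz": [29,-4,0],"spin": 6,"jaw": 0}
    - {"xyz": [34,-4,0],"spin": 7,"jaw": 0}
    - {"xyz": [37,-4.5,0],"spin": 7.5,"jaw": 0}
    - {"xyz": [39,-4.5,0],"spin": 8,"jaw": 0}
    - {"xyz": [39,-4.5,0],"spin": 8,"jaw": 0}

```text
t: 44.98
tcp_pos: [413.1, 202.2, 69.3]
eef_rot: [0.688, 0.725, 0.002, 0.002]
force: [3.4, 0.1, 5.5]
finger_gap: 13.0
gripper_force: 26.0
```

```bash
python3 -c "
from rel import *
p,y=avg(3); v=p[:2]-H; print(sense()['force'],p,np.hypot(*v),np.degrees(np.arctan2(v[1],v[0]))%360-CL-OFF)"
```

```text
std [0.01 0.01 0.  ] 0.0
[3.65097074 0.70779181 5.7126951 ] [413.11181362 202.14378238  69.22924144] 275.0420737959414 0.007768426274074258
```

Call:
apply_moves:
  moves:
    - {"xyz": [1,0,0],"spin": 0,"jaw": 0}
    - {"xyz": [2,0,0],"spin": 0,"jaw": 0}
    - {"xyz": [3,0,0],"spin": 0,"jaw": 0}
    - {"xyz": [3,0,0],"spin": 0,"jaw": 0}

```text
t: 45.47
tcp_pos: [413.1, 202.2, 69.2]
eef_rot: [0.687, 0.726, -0.001, 0.004]
force: [3.3, -11.4, 8.9]
finger_gap: 13.2
gripper_force: 26.2
```

```bash
python3 -c "
from rel import *
p,y=avg(3); v=p[:2]-H; print(sense()['force'],p,np.degrees(np.arctan2(v[1],v[0]))%360-CL-OFF)"
```

```text
std [0.01 0.   0.01] 0.01
[  2.29072517 -11.90134777   8.87940576] [413.07564636 202.23049336  69.23486637] -0.01152055630712745
```

The door is against its stop: 3 mm more gave 12 N and no motion. I relax the push, release and rise.

Call:
apply_moves:
  moves:
    - {"xyz": [-2,0,0],"spin": 0,"jaw": 0}
    - {"xyz": [-2,0,0],"spin": 0,"jaw": 0.5}
    - {"xyz": [-2,0,0],"spin": 0,"jaw": 1}
    - {"xyz": [-2,0,0],"spin": 0,"jaw": 1}
    - {"xyz": [-2,0,0],"spin": 0,"jaw": 1}
    - {"xyz": [-2,0,0],"spin": 0,"jaw": 1}
    - {"xyz": [-2,0,-15],"spin": 0,"jaw": 1}
    - {"xyz": [-2,0,-40],"spin": 0,"jaw": 1}
    - {"xyz": [-2,0,-80],"spin": 0,"jaw": 1}
    - {"xyz": [-2,0,-120],"spin": 0,"jaw": 1}
    - {"xyz": [-2,0,-160],"spin": 0,"jaw": 1}
    - {"xyz": [-100,0,-160],"spin": 0,"jaw": 1}
    - {"xyz": [-180,-60,-160],"spin": 0,"jaw": 1}
    - {"xyz": [-250,60,-160],"spin": 0,"jaw": 1}
    - {"xyz": [-250,60,-160],"spin": 0,"jaw": 1}
    - {"xyz": [-250,60,-160],"spin": 0,"jaw": 1}
    - {"xyz": [-250,60,-160],"spin": 0,"jaw": 1}
    - {"xyz": [-250,60,-160],"spin": 0,"jaw": 1}
    - {"xyz": [-250,60,-160],"spin": 0,"jaw": 1}

```text
t: 47.2
tcp_pos: [484.8, -44.8, 227.5]
eef_rot: [0.69, 0.724, -0.0, 0.0]
force: [-1.2, 0.9, 0.1]
finger_gap: 85.6
gripper_force: 0.0
```

```bash
python3 -c "
from rel import *
from meas import *
T,_=save('top','t15');I,_=save('side','s15')
for r in whites('top',T,35,190)[:4]: print('t',r)
a=cv2.resize(T[100:280,120:520],(780,351)); b=cv2.resize(I[130:330,160:420],(780//2,300))
c=cv2.resize(T[120:270,125:255],(390,300))
cv2.imwrite('pics/m15.png',np.vstack([a[:290],np.hstack([b,c])])[:,:,::-1])
print(sense()['tcp_pos'])"
```

```text
t (array([179., 225.]), array([462.8, 321.2,  80.9,  80.9,   3.2]))
t (array([168., 178.]), array([580.5, 352.5,  81.8,  78.5,   1.7]))
t (array([544.,  23.]), array([ 9.846e+02, -6.179e+02,  4.150e+01,  2.072e+02,  6.000e-01]))
t (array([472.,  22.]), array([ 9.832e+02, -4.292e+02,  4.140e+01,  1.636e+02,  2.000e-01]))
[483.35359759 -41.69653807 227.15649302]
```

View pics/m15.png

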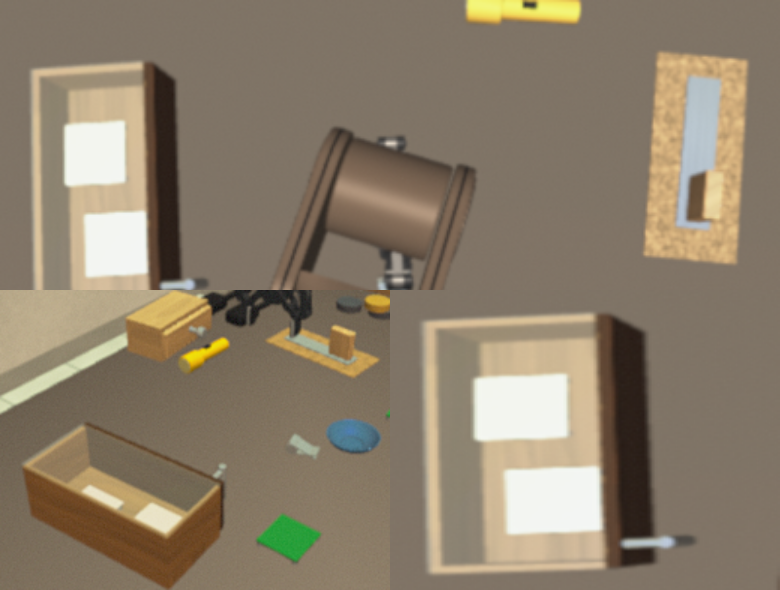

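The door is flush shut with the handle at crop (660,543). Both plaques stand flat inside at crop (520,407) and (552,500), the lifter is on the mat at (703,150), and the torch and clamp are untouched. I hand in.

```bash
python3 -c "
from workcell import close_job; print(close_job())"
```

```text
the job is handed in; nothing more can be done
None
```

I handed the job in, and no verdict came back: both white plaques stand in the cupboard, the lifter is flat on the cork mat, and the door is shut; one plaque got knocked about 23 mm deeper, to roughly 24 mm behind centre (limit 30 mm).

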